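# Pack up the block-printing table

### The arm

A 6-joint arm with a two-finger parallel gripper is mounted at the origin on the work surface. World frame = base frame: x ahead of the robot, y to its left, z up, the work surface at z = 0. Lengths are in m, angles in rad, forces in N, time in s.
With the tool pointing down it reaches from about 0.375 to 0.9 m from the base axis. Payload 3.1 kg.
Tool frame: the origin (TCP) lies at the centre of the arm's flange, where the gripper is bolted on; the fingertips stand 182 mm ahead of it and the grasp point (between the pads) lies 164 mm ahead of it; z points along the fingers, y is the line along which they close (so a half turn about z gives the same grasp; the last joint's range is limited). The gripper opens to 87 mm and grips with 3 to 60 N. Pads are 19 mm wide; open, the fingers measure 117 mm over their backs; the gripper's body (75 mm by 190 mm) begins 51 mm behind the grasp point.
Start: joints at [-1.458, 0.527, 1.433, -0, 1.181, -0.178], TCP at [0.179, -0.599, 0.405] pointing down, gripper open.
Joint ranges: [-3.08, 3.08], [-0.75, 2.2], [0.22, 2.44], [-1.43, 4.57], [0, 2.65], [-2.85, 2.85]. Speed limits (rad/s): [2.79, 2.79, 3.14, 3.14, 3.14, 3.14].

### API

Orientations are given as a unit quaternion [x, y, z, w].
In Python, from bench import ctrl gives the robot as it stands. The module is installed in compiled form; this text tells all that it offers.
- The arm moves only by the tool servo_tool, never from a script. Its argument "deltas" is a list of rows, each an object of numbers: "dx", "dy", "dz": the shift along the world's x, y, z in cm; "wx", "wy", "wz": the turn, a rotation vector about the world's x, y, z in degrees; "claw": the closure, from -1 (fully open) to 1 (shut). In form: [{"dx": .., "dy": .., "dz": .., "wx": .., "wy": .., "wz": .., "claw": ..}, ...]. A call has 1 to 8 rows; each row shifts and turns the commanded pose from where the row before left it; what a row does not reach is not made up. A row lasts 1/10 s, in which the tool goes at most 50 mm and 8.59 degrees, less where a joint would pass 70% of its speed; a pose out of reach is approached as far as the arm can. A call with a gripper value outside its range is refused whole. The fingers move at their own pace and stop on an object; "squeeze" is the grip in N (left out, the last holds). Time passes only in rows, so rows that do not move let the fingers close. It gives the time, the measured TCP pose, the force, the opening and the grip force at its end, in the units of the state.
- ctrl.read_state(): the state, without advancing time (a new reading comes with each control period).
- ctrl.read_camera(name): name is "side" or "top"; returns a dict with "frame" (480x640x3 uint8, red, green, blue), "depth" (480x640 float32, m along the optical axis (not along the pixel's ray), 0 where there is no reading), "intrinsics" (3x3 intrinsics, pixels), "world_from_camera" (4x4, takes a point from camera to world coordinates). Camera axes: x right, y up, looking along -z (the intrinsics and any distortion apply to the point x, -y, -z); pixel columns grow to the right and rows downward; lengths in m; the calibration is good to about 2 mm. A picture is of the moment at which its call begins.
- ctrl.sign_off(): hands the job in; it is judged then, once.
Trained networks look in a picture, given as the dict that the camera call returned (one of the last four; its "shot" number tells which), for a name from the list of things; names that differ only in an ending like _2 or _b are one class to them, and where a whole thing is asked for, a point or a joint stands for the part that bears it (a point fixed in the world has none). Each returns a list of dicts, best first, with "confidence" (0 to 1); they miss things now and then, are a little off and sometimes report something else, mostly with a low value. They report only what shows in the picture. A call takes as long as a camera call. They do not tell look-alikes from the thing itself.
- ctrl.trace(picture, query): "region" (480x640 bool, what is visible of it) and "uv" ([column, row] in pixels, amid what is visible of it).
- ctrl.place_of(picture, query): "uv" ([column, row] in pixels: a listed point, or the origin of a listed thing).
The state is a dict: "time": time; "joint_pos": joint angles; "joint_velocities": joint speeds; "tau": joint torques, N m; "tcp_pos": TCP position; "eef_rot": TCP orientation; "ft_force": force on the tool from outside, world axes, zero at the start; "torque": the same for the moment, N m; "gripper_width": finger opening in m; "grasp_force": force on a finger pad.
Only numpy, scipy, OpenCV 4.12 (cv2) and the standard library are available. Lean on these libraries where they do the work, as an engineer would, in place of code of your own. Each camera call takes 0.05 s, during which the arm holds its last target. There are 200 camera calls.

### The job

Pack up the block-printing table: slide the rack's comb bar fully open, put every printing block in a bay of its own and push it under the overhanging lip fully home against the stop, and when all are in slide the bar fully shut so that it locks them. Stand every round dauber upright in the round dish and lay every oblong rubbing pad flat in the oblong tray, grips up, before or after as you like. Leave the ink tin, the brush and the clay cup beside the rack where they are.

Things in the scene. Friction and masses are not known exactly. Their poses are not given: they have to be found in the camera images.
- block_a: hand printing block (2 or 3 of the three are there): light wood plate 60 (own x) x 46 (own y) x 12 mm high, dark carved face underneath, with an upright wooden grip 20 (x) x 18 (y) mm in its middle, top of the grip 56 mm above the underside. Origin: centre of the underside, z up. The same either way round (half turn). 65 to 125 g.
- block_b: hand printing block (2 or 3 of the three are there): light wood plate 60 (own x) x 46 (own y) x 12 mm high, dark carved face underneath, with an upright wooden grip 20 (x) x 18 (y) mm in its middle, top of the grip 56 mm above the underside. Origin: centre of the underside, z up. The same either way round (half turn). 65 to 125 g.
- block_c: hand printing block (2 or 3 of the three are there): light wood plate 60 (own x) x 46 (own y) x 12 mm high, dark carved face underneath, with an upright wooden grip 20 (x) x 18 (y) mm in its middle, top of the grip 56 mm above the underside. Origin: centre of the underside, z up. The same either way round (half turn). 65 to 125 g.
- dauber_a: round dauber: grey felt disc 44 mm across, 14 mm high, with a wooden stick grip 18 mm across standing in its middle, top 54 mm above the underside. Origin: centre of the underside, z up. Of the two daubers and two pads three or four are there.
- dauber_b: round dauber: grey felt disc 44 mm across, 14 mm high, with a wooden stick grip 18 mm across standing in its middle, top 54 mm above the underside. Origin: centre of the underside, z up. Of the two daubers and two pads three or four are there.
- pad_a: oblong rubbing pad: grey felt slab 56 (own x) x 36 (own y) x 12 mm high, with an upright wooden ridge grip 40 (x) x 16 (y) mm in its middle, top 50 mm above the underside. Origin: centre of the underside, z up.
- pad_b: oblong rubbing pad: grey felt slab 56 (own x) x 36 (own y) x 12 mm high, with an upright wooden ridge grip 40 (x) x 16 (y) mm in its middle, top 50 mm above the underside. Origin: centre of the underside, z up.
- rack: fixed wooden travel rack, 120 (own x) x 248 (own y) mm, floor 6 mm thick. Three bays side by side along y, open above and towards -x. Dividers 23 mm thick, from x = -31 mm to the stop, 12 mm above the bay floor. Back stop: face at x = +30.5 mm. Lip: see bay0. Origin: home place of the middle bay, on the table; z up; +x points roughly away from the robot, -x side faces it
- bay0 (a point): home place of a bay (rack x = 0, y = -75 mm) on its floor, 6 mm above the table: the origin of a block fully home is here. Axes as the rack's. The lip overhangs the last 12 mm of every bay: edge at rack x = +18 mm, underside 15 mm above the bay floor, top 29 mm above the table.
- bay1 (a point): home place of a bay (rack x = 0, y = 0) on its floor, 6 mm above the table: the origin of a block fully home is here. Axes as the rack's. A block goes in flat, its x along the rack's x: set it on the bay floor with its centre about 20 mm short (-x) of home, then push it +x under the lip to the stop.
- bay2 (a point): home place of a bay (rack x = 0, y = +75 mm) on its floor, 6 mm above the table: the origin of a block fully home is here. Axes as the rack's. Bays are 52 mm wide, 75 mm apart.
- bar (a joint): steel comb bar sliding along rack y in front of the bays: 0 = shut (an 18 mm wide tooth before the middle of every bay, 4 mm clear of a block that is home), 0.0375 m = open (teeth before the dividers). Opens towards +y; friction 1.5 N, stays put. Bar at rack x = -71 to -57 mm, teeth reach x = -34 mm, top 18 mm above the table. May start up to 8 mm open.
- bar_knob (a point): centre of the top of the bar's upright black post: 18 x 18 mm, 48 mm tall, top 54.5 mm above the table, at rack x = -64 mm, y = -175 mm when the bar is shut; it moves with the bar. Can be gripped from above, or pushed.
- dish: round white dish fixed to the table, 152 mm across outside, rim 22 mm high, wall 4 mm, inner floor 5 mm above the table, 138 mm across. Origin: centre of the underside.
- tray: oblong wooden tray fixed to the table, 170 (own x) x 130 (own y) mm outside, walls 5 mm thick and 22 mm high, inner floor 5 mm above the table. Origin: centre of the underside. Dish and tray change sides from start to start.
- ink_tin: bystander: round steel tin, 48 mm across, 18 mm high, origin at the underside
- clay_cup: bystander: clay cup beside the rack, 62 mm high, 62 mm across, origin at the underside
- flat_brush: bystander: brush 170 mm long lying on the table, origin under its middle
Things that resemble listed ones, but are neither listed nor needed, are in the scene too. What is shaped like the dauber_a but green is not meant. Leave any orange or pink look-alike of the block_b alone.

How it is judged:
On the way, in this order (a step that is already met when the one before it is completed fails the run):
1. the comb bar has been slid open (beyond 33 mm) (value of joint bar above 0.033 m), for 0.1 s.
2. every block is home under the lip (((x of block_a in the frame of bay0 between -0.0045 and 0.005 m and y of block_a in the frame of bay0 between -0.006 and 0.006 m and z of block_a in the frame of bay0 between -0.004 and 0.004 m) or (x of block_a in the frame of bay1 between -0.0045 and 0.005 m and y of block_a in the frame of bay1 between -0.006 and 0.006 m and z of block_a in the frame of bay1 between -0.004 and 0.004 m) or (x of block_a in the frame of bay2 between -0.0045 and 0.005 m and y of block_a in the frame of bay2 between -0.006 and 0.006 m and z of block_a in the frame of bay2 between -0.004 and 0.004 m)) and angle between the x axis of each of block_a, block_b, block_c and the x axis of rack, either way round below 0.12 rad and angle between each of block_a, block_b, block_c's own z axis and vertical below 0.1 rad and ((x of block_b in the frame of bay0 between -0.0045 and 0.005 m and y of block_b in the frame of bay0 between -0.006 and 0.006 m and z of block_b in the frame of bay0 between -0.004 and 0.004 m) or (x of block_b in the frame of bay1 between -0.0045 and 0.005 m and y of block_b in the frame of bay1 between -0.006 and 0.006 m and z of block_b in the frame of bay1 between -0.004 and 0.004 m) or (x of block_b in the frame of bay2 between -0.0045 and 0.005 m and y of block_b in the frame of bay2 between -0.006 and 0.006 m and z of block_b in the frame of bay2 between -0.004 and 0.004 m)) and ((x of block_c in the frame of bay0 between -0.0045 and 0.005 m and y of block_c in the frame of bay0 between -0.006 and 0.006 m and z of block_c in the frame of bay0 between -0.004 and 0.004 m) or (x of block_c in the frame of bay1 between -0.0045 and 0.005 m and y of block_c in the frame of bay1 between -0.006 and 0.006 m and z of block_c in the frame of bay1 between -0.004 and 0.004 m) or (x of block_c in the frame of bay2 between -0.0045 and 0.005 m and y of block_c in the frame of bay2 between -0.006 and 0.006 m and z of block_c in the frame of bay2 between -0.004 and 0.004 m))), for 0.2 s.
At the end, for the whole second after the job is handed in: Every block there lies flat in a bay, within 4.5 mm of home along it, 6 mm across it, square to 0.12 rad; bar shut to 6 mm; every dauber upright (0.2 rad) on the dish floor, every pad flat, grip up (0.2 rad), on the tray floor; all at rest (all of step 2 and linear speed of each of block_a, block_b, block_c, dauber_a, dauber_b, pad_a, pad_b below 0.02 m/s and value of joint bar below 0.006 m and horizontal distance between each of dauber_a, dauber_b and dish below 0.052 m and height (world z) of each of dauber_a, dauber_b, pad_a, pad_b below 0.012 m and angle between each of dauber_a, dauber_b, pad_a, pad_b's own z axis and vertical below 0.2 rad and x of pad_a in the frame of tray between -0.065 and 0.065 m and y of pad_a in the frame of tray between -0.047 and 0.047 m and x of pad_b in the frame of tray between -0.065 and 0.065 m and y of pad_b in the frame of tray between -0.047 and 0.047 m); the robot touches nothing.
It fails at once if the ink tin, the brush or the clay cup beside the rack is moved more than 4 cm (distance of any of ink_tin, clay_cup, flat_brush from where it was at the start of the episode above 0.04 m).
Of block_a, block_b, block_c only 2 to 3 are there at a start; the rules pass over those that are not, and their reading is None.
Of dauber_a, dauber_b, pad_a, pad_b only 3 to 4 are there at a start; the rules pass over those that are not, and their reading is None.
At some moment in a run one of block_a, block_b, block_c, dauber_a, dauber_b, pad_a, pad_b may be knocked a few centimetres aside while the robot is not near it.
It also fails if it takes over 210 s, if anything falls off the work surface, if the arm or the gripper's body presses on something with over 40 N, if the wrist force passes 120 N, or if a joint passes its speed limit or range.

## Working session

There is one attempt and no reset: what is moved stays moved. The work goes in short steps, Python scripts to look and compute and a tool call to move; the robot and the scene stay as the last step left them, time stands still between calls to the robot, and variables do not carry over. Pictures are saved under pics/ and viewed, at most 14 in all, crops included, and the job is handed in when it is done.

Besides the shell and the picture viewer there is one more tool, called after "Emit:" by a JSON object that holds its "fn" and its "kwargs". servo_tool: Moves the arm, as the interface text tells. Its arguments: {"type":"object","properties":{"deltas":{"type":"array","items":{"type":"object","properties":{"dx":{"type":"number"},"dy":{"type":"number"},"dz":{"type":"number"},"wx":{"type":"number"},"wy":{"type":"number"},"wz":{"type":"number"},"claw":{"type":"number"}}}},"squeeze":{"type":"number"}},"required":["deltas"]}

```bash
mkdir -p pics; cat > h.py <<'E'
import numpy as np, cv2
from bench import ctrl
def shot(n): return ctrl.read_camera(n)
def world(p,uv,z=None):
    K=np.array(p["intrinsics"]);T=np.array(p["world_from_camera"])
    u,v=uv; r=np.array([(u-K[0,2])/K[0,0],-(v-K[1,2])/K[1,1],-1.0])
    if z is None:
        return T[:3,:3]@(r*p["depth"][int(round(v)),int(round(u))])+T[:3,3]
    d=T[:3,:3]@r; return T[:3,3]+d*(z-T[2,3])/d[2]
def cloud(p):
    K=np.array(p["intrinsics"]);T=np.array(p["world_from_camera"])
    v,u=np.mgrid[:480,:640]; d=p["depth"]
    c=np.stack([(u-K[0,2])/K[0,0]*d,-(v-K[1,2])/K[1,1]*d,-d],-1)
    return c@T[:3,:3].T+T[:3,3]
def save(p,n,crop=None,s=1):
    f=p["frame"][:,:,::-1]
    if crop: f=f[crop[1]:crop[3],crop[0]:crop[2]]
    cv2.imwrite("pics/"+n,cv2.resize(f,None,fx=s,fy=s,interpolation=cv2.INTER_CUBIC))
E
python3 - <<'E'
from h import *
for n in("top","side"):
    p=shot(n);save(p,n+"0.png")
    print(n,p["intrinsics"],np.round(p["world_from_camera"],3))
    for q in["block_a","dauber_a","pad_a","rack","bar","bar_knob","bay0","bay1","bay2","dish","tray","ink_tin","clay_cup","flat_brush"]:
        for r in ctrl.place_of(p,q): 
            if r["confidence"]>.2: print(q,round(r["confidence"],2),np.round(r["uv"]),np.round(world(p,r["uv"],0.0),3))
print(ctrl.read_state())
E
```

```text
top [[612.40766351   0.         314.2714223 ]
 [  0.         612.40766351 245.87705322]
 [  0.           0.           1.        ]] [[ 0.025  0.997 -0.076  0.431]
 [-1.     0.024 -0.013  0.017]
 [-0.011  0.076  0.997  1.224]
 [ 0.     0.     0.     1.   ]]
block_a 0.98 [225. 288.] [0.434 0.21  0.   ]
block_a 0.79 [490. 228.] [ 0.567 -0.317  0.   ]
block_a 0.66 [228. 349.] [0.314 0.199 0.   ]
block_a 0.6 [280. 339.] [0.336 0.097 0.   ]
dauber_a 0.94 [128. 212.] [0.583 0.412 0.   ]
dauber_a 0.85 [383. 298.] [ 0.422 -0.105  0.   ]
dauber_a 0.73 [178. 233.] [0.543 0.308 0.   ]
pad_a 0.59 [276. 289.] [0.436 0.109 0.   ]
pad_a 0.58 [326. 283.] [0.45  0.009 0.   ]
rack 0.6 [352. 188.] [ 0.642 -0.04   0.   ]
rack 0.22 [508. 329.] [ 0.368 -0.354  0.   ]Traceback (most recent call last):
  File "<stdin>", line 6, in <module>
ValueError: it knows: bar_knob, bay, block, clay_cup, dauber, dish, flat_brush, ink_tin, pad, rack, tray
```

View pics/top0.png

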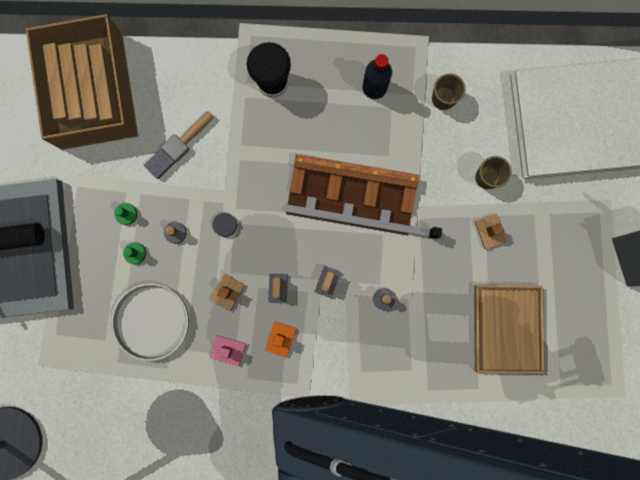

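```bash
python3 - <<'E'
from h import *
for n in("top","side"):
    p=shot(n);save(p,n+"1.png")
    C=cloud(p)
    for q in["block_a","dauber_a","pad_a","rack","bar_knob","bay0","dish","tray","ink_tin","clay_cup","flat_brush"]:
        zt={"block_a":.056,"dauber_a":.054,"pad_a":.05}.get(q)
        for r in ctrl.trace(p,q): 
            if r["confidence"]<.3: continue
            P=C[r["region"]]; s=""
            if zt:
                P=P[abs(P[:,2]-zt)<.006]
                if len(P)>5:
                    (c,wh,a)=cv2.minAreaRect(P[:,:2].astype(np.float32)*1000); s=("grip",np.round(c),np.round(wh),round(a),np.round(P.mean(0),3))
            print(n,q,round(r["confidence"],2),np.round(r["uv"]),r["region"].sum(),s)
        if n=="top":
          for r in ctrl.place_of(p,q):
            if r["confidence"]>.3: print("   place",q,round(r["confidence"],2),np.round(r["uv"]),np.round(world(p,r["uv"],{"bay0":.006,"bar_knob":.0545}.get(q,0)),3))
print(ctrl.read_state())
E
```

```text
top block_a 0.89 [227. 290.] 702 ('grip', array([428., 204.]), array([18., 20.]), 63, array([0.428, 0.204, 0.055]))
top block_a 0.71 [280. 339.] 708 ('grip', array([338.,  96.]), array([18., 20.]), 75, array([0.339, 0.096, 0.055]))
top block_a 0.66 [489. 231.] 743 ('grip', array([ 561., -315.]), array([19., 19.]), 20, array([ 0.561, -0.315,  0.055]))
top block_a 0.56 [225. 352.] 785 ('grip', array([313., 199.]), array([20., 18.]), 79, array([0.314, 0.199, 0.054]))
   place block_a 0.84 [226. 292.] [0.426 0.209 0.   ]
   place block_a 0.83 [230. 351.] [0.311 0.196 0.   ]
   place block_a 0.81 [491. 231.] [ 0.563 -0.319  0.   ]
   place block_a 0.63 [279. 340.] [0.335 0.098 0.   ]
   place block_a 0.51 [183. 141.] [0.732 0.306 0.   ]
top dauber_a 0.97 [136. 253.] 412 ('grip', array([501., 392.]), array([16., 18.]), 2, array([0.501, 0.391, 0.053]))
top dauber_a 0.82 [382. 298.] 382 ('grip', array([ 422., -107.]), array([16., 16.]), 48, array([ 0.422, -0.107,  0.053]))
top dauber_a 0.78 [177. 231.] 365 ('grip', array([544., 313.]), array([15., 17.]), 2, array([0.544, 0.312, 0.053]))
top 
[... 3229 characters left out ...]
ray([-1.45847565e+00,  5.27512809e-01,  1.43271121e+00,  1.45533989e-05,
        1.18142808e+00, -1.78514336e-01]), 'joint_velocities': array([-3.72402335e-04, -3.99565560e-04, -1.15480147e-03, -8.29477025e-04,
       -6.98562062e-04, -2.40518480e-07]), 'tau': array([ 1.87612750e-04, -4.40003586e+01, -1.76979715e+01,  6.33886317e-02,
        5.05315990e-02, -2.01928253e-05]), 'tcp_pos': array([ 0.17923835, -0.59871935,  0.40473694]), 'eef_rot': array([ 9.89445893e-01,  1.44902811e-01,  7.71187401e-06, -2.94855810e-05]), 'ft_force': array([-0.1838108 , -0.65202516, -0.05114639]), 'torque': array([-0.03233714,  0.02873821,  0.0755817 ]), 'grasp_force': 0.0, 'gripper_width': 0.0869922956817155}
```

View pics/side1.png

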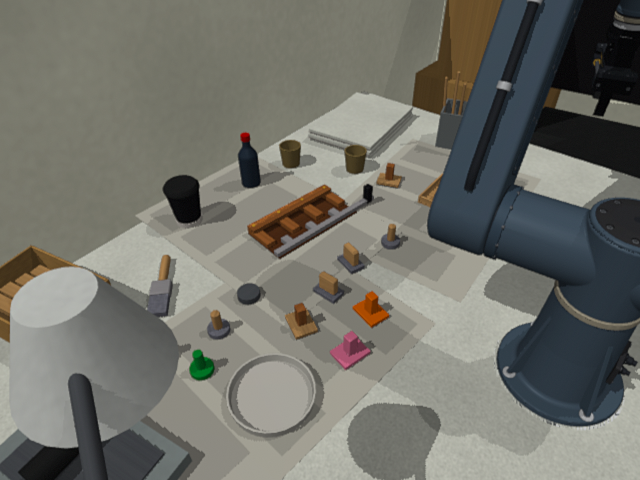

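```bash
cat > rack.py <<'E'
from h import *
from scipy.optimize import minimize
def hm(x,y,w=.0012):
    s=lambda t:1/(1+np.exp(-np.clip(t/w,-40,40)))
    div=sum(s(.0115-abs(y-c)) for c in(-.1125,-.0375,.0375,.1125))*s(x+.031)
    lip=s(x-.018)
    return (.006+.012*np.clip(div,0,1))*(1-lip)+.029*lip
def fit(p,x0=(.646,-.038,-.16)):
    C=cloud(p).reshape(-1,3)
    def loc(t):
        d=C[:,:2]-t[:2];c,s=np.cos(t[2]),np.sin(t[2])
        return c*d[:,0]+s*d[:,1],-s*d[:,0]+c*d[:,1]
    def cost(t):
        x,y=loc(t);m=(x>-.033)&(x<.026)&(abs(y)<.122)
        r=np.clip(C[m,2]-hm(x[m],y[m])-t[3],-.012,.012); return (r**2).mean()*1e6
    t=np.array([*x0,0.])
    for k in range(3): t=minimize(cost,t,method="Nelder-Mead",options=dict(initial_simplex=[t]+[t+np.eye(4)[i]*[.012,.012,.06,.004][i] for i in range(4)],maxiter=400)).x
    x,y=loc(t);m=(abs(x+.064)<.02)&(abs(C[:,2]-.0545)<.006)&(y<-.1)&(y>-.2)
    return t,cost(t),(C[m].mean(0) if m.any() else None),np.c_[x,y][m].mean(0)
E
python3 - <<'E'
from rack import *
for n in("top","side"):
    p=shot(n); print(n,*[np.round(a,4) for a in fit(p)])
    C=cloud(p)
    for q in("tray","dish"):
        r=ctrl.trace(p,q)[0];P=C[r["region"]];P=P[abs(P[:,2]-.022)<.004]
        print(q,len(P), cv2.minAreaRect(P[:,:2].astype(np.float32)*1000), (P.max(0)+P.min(0))/2)
E
```

```text
top [ 6.427e-01 -4.100e-02 -1.518e-01 -6.000e-04] 16.1612 [ 0.5535 -0.201   0.0531] [-0.064  -0.1717]
tray 723 ((370.31353759765625, -350.6251220703125), (168.68405151367188, 131.1165008544922), 1.2020193338394165) [ 0.37045993 -0.35079463  0.02187085]
dish 414 ((366.7110595703125, 352.08056640625), (147.792236328125, 149.489990234375), 42.53183364868164) [0.36633893 0.35250984 0.02183348]
side [ 0.6384 -0.0377 -0.1489 -0.0019] 22.2575 [ 0.5501 -0.1968  0.0521] [-0.0637 -0.1704]
tray 77 ((448.5658264160156, -334.31585693359375), (33.673866271972656, 121.34902954101562), 17.374311447143555) [ 0.4342207  -0.33799388  0.021046  ]
dish 700 ((362.82391357421875, 356.0557861328125), (150.27804565429688, 149.9881591796875), 89.61454772949219) [0.36279353 0.35604477 0.02123641]
```

Emit:
{"fn": "servo_tool", "kwargs": {"deltas": [{"dx":2.3,"dy":2.5,"dz":-0.7,"wz":-1.6},{"dx":2.3,"dy":2.5,"dz":-0.7,"wz":-1.6},{"dx":2.3,"dy":2.5,"dz":-0.7,"wz":-1.6},{"dx":2.3,"dy":2.5,"dz":-0.7,"wz":-1.6},{"dx":2.3,"dy":2.5,"dz":-0.7,"wz":-1.6},{"dx":2.3,"dy":2.5,"dz":-0.7,"wz":-1.6},{"dx":2.3,"dy":2.5,"dz":-0.7,"wz":-1.6},{"dx":2.3,"dy":2.5,"dz":-0.7,"wz":-1.6}]}}

```text
validation failed for argument at $.de...
```

Emit:
{"fn": "servo_tool", "kwargs": {"deltas": [{"dx":2.3,"dy":2.5,"dz":-0.7,"wz":-1.6},{"dx":2.3,"dy":2.5,"dz":-0.7,"wz":-1.6},{"dx":2.3,"dy":2.5,"dz":-0.7,"wz":-1.6},{"dx":2.3,"dy":2.5,"dz":-0.7,"wz":-1.6},{"dx":2.3,"dy":2.5,"dz":-0.7,"wz":-1.6},{"dx":2.3,"dy":2.5,"dz":-0.7,"wz":-1.6},{"dx":2.3,"dy":2.5,"dz":-0.7,"wz":-1.6},{"dx":2.3,"dy":2.5,"dz":-0.7,"wz":-1.6}]}}

```text
validation failed for argument at $.de...
```

Emit:
{"fn": "servo_tool", "kwargs": {"deltas": [{"dx":0.5},{}]}}

```text
validation failed for argument at $.de...
```

Emit:
{"fn": "servo_tool", "kwargs": {"deltas": [{"dx":2.3,"dy":2.5,"dz":-0.7,"wx":0,"wy":0,"wz":-1.6,"claw":-1},{"dx":2.3,"dy":2.5,"dz":-0.7,"wx":0,"wy":0,"wz":-1.6,"claw":-1},{"dx":2.3,"dy":2.5,"dz":-0.7,"wx":0,"wy":0,"wz":-1.6,"claw":-1},{"dx":2.3,"dy":2.5,"dz":-0.7,"wx":0,"wy":0,"wz":-1.6,"claw":-1},{"dx":2.3,"dy":2.5,"dz":-0.7,"wx":0,"wy":0,"wz":-1.6,"claw":-1},{"dx":2.3,"dy":2.5,"dz":-0.7,"wx":0,"wy":0,"wz":-1.6,"claw":-1},{"dx":2.3,"dy":2.5,"dz":-0.7,"wx":0,"wy":0,"wz":-1.6,"claw":-1},{"dx":2.3,"dy":2.5,"dz":-0.7,"wx":0,"wy":0,"wz":-1.6,"claw":-1}]}}

```text
time: 3.1
tcp_pos: [0.3641, -0.3978, 0.3487]
eef_rot: [0.999, 0.033, 0.0, 0.0]
ft_force: [0.2, -0.1, 0.6]
gripper_width: 0.0869
grasp_force: 0.0
```

Emit:
{"fn": "servo_tool", "kwargs": {"deltas": [{"dx":3.1,"dy":3.3,"dz":-0.9,"wx":0,"wy":0,"wz":-2,"claw":-1},{"dx":3.1,"dy":3.3,"dz":-0.9,"wx":0,"wy":0,"wz":-2,"claw":-1},{"dx":3.1,"dy":3.3,"dz":-0.9,"wx":0,"wy":0,"wz":-2,"claw":-1},{"dx":3.1,"dy":3.3,"dz":-0.9,"wx":0,"wy":0,"wz":-2,"claw":-1},{"dx":3.1,"dy":3.3,"dz":-0.9,"wx":0,"wy":0,"wz":-2,"claw":-1},{"dx":3.1,"dy":3.3,"dz":-0.9,"wx":0,"wy":0,"wz":-2.2,"claw":-1},{"dx":0,"dy":0,"dz":0,"wx":0,"wy":0,"wz":0,"claw":-1}]}}

```text
time: 3.8
tcp_pos: [0.5519, -0.1965, 0.2938]
eef_rot: [0.998, -0.07, 0.0, -0.001]
ft_force: [-0.9, -1.2, 0.2]
gripper_width: 0.0873
grasp_force: 0.0
```

```bash
python3 - <<'E'
from rack import *
s=ctrl.read_state();print(s["tcp_pos"],s["eef_rot"])
for n in("top","side"):
    p=shot(n);C=cloud(p).reshape(-1,3)
    # finger points: z .115-.14 within gripper neighbourhood
    m=(C[:,2]>.11)&(C[:,2]<.16)&(np.hypot(C[:,0]-.552,C[:,1]+.199)<.09);P=C[m];print(n,m.sum(),P.min(0) if m.any() else '',P.max(0) if m.any() else '')
    u=m.reshape(480,640);yy,xx=np.where(u);print(xx.min(),xx.max(),yy.min(),yy.max())
    if n=="side": save(p,"side2.png",(250,100,490,280),3)
    else: save(p,"top2.png")
E
```

```text
[ 0.55190779 -0.19652432  0.29378311] [ 9.97558072e-01 -6.98376215e-02  2.80962090e-04 -7.21865516e-04]
top 0  Traceback (most recent call last):
  File "<stdin>", line 7, in <module>
    return umr_minimum(a, axis, None, out, keepdims, initial, where)
ValueError: zero-size array to reduction operation minimum which has no identity
```

```bash
python3 - <<'E'
from rack import *
s=ctrl.read_state();t=s["tcp_pos"]
p=shot("side");C=cloud(p).reshape(-1,3)
a=np.radians(-8.0);d=C-t;X=np.cos(a)*d[:,0]+np.sin(a)*d[:,1];Y=-np.sin(a)*d[:,0]+np.cos(a)*d[:,1]
for sg in(1,-1):
    m=(d[:,2]<-.15)&(d[:,2]>-.19)&(abs(X)<.03)&(Y*sg>.035)&(Y*sg<.075)
    if m.any(): print(sg,m.sum(),np.percentile(X[m],[2,50,98]),np.percentile(Y[m],[2,50,98]),d[m,2].min())
save(p,"side2.png",(250,60,490,240),3)
E
```

```text
1 103 [-0.01300273 -0.00520272  0.00891988] [0.04601877 0.05450762 0.05741369] -0.18479934383378727
-1 109 [-0.01331433 -0.00514437  0.00925101] [-0.05034885 -0.04245193 -0.03881165] -0.18626760946602627
```

View pics/side2.png

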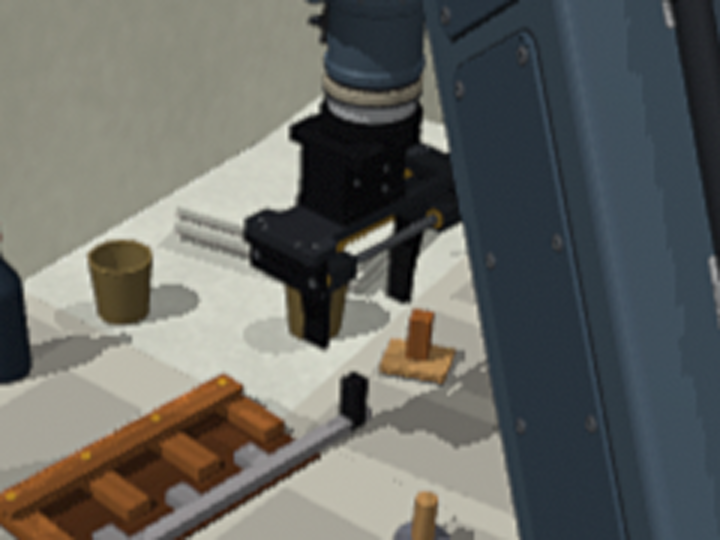

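Emit:
{"fn": "servo_tool", "kwargs": {"deltas": [{"dx":0.1,"dy":-0.3,"dz":-2,"wx":0,"wy":0,"wz":-0.6,"claw":-1},{"dx":0,"dy":0,"dz":-2.5,"wx":0,"wy":0,"wz":0,"claw":-1},{"dx":0,"dy":0,"dz":-2.5,"wx":0,"wy":0,"wz":0,"claw":-1},{"dx":0,"dy":0,"dz":-1.5,"wx":0,"wy":0,"wz":0,"claw":-1},{"dx":0,"dy":0,"dz":0,"wx":0,"wy":0,"wz":0,"claw":1},{"dx":0,"dy":0,"dz":0,"wx":0,"wy":0,"wz":0,"claw":1},{"dx":0,"dy":0,"dz":0,"wx":0,"wy":0,"wz":0,"claw":1},{"dx":0,"dy":0,"dz":0,"wx":0,"wy":0,"wz":0,"claw":1}], "squeeze": 30}}

```text
time: 4.7
tcp_pos: [0.5506, -0.2041, 0.211]
eef_rot: [0.997, -0.078, 0.001, 0.001]
ft_force: [-0.6, -0.2, -0.2]
gripper_width: 0.0628
grasp_force: 0.0
```

Emit:
{"fn": "servo_tool", "kwargs": {"deltas": [{"dx":0,"dy":0,"dz":0,"wx":0,"wy":0,"wz":0,"claw":1},{"dx":0,"dy":0,"dz":0,"wx":0,"wy":0,"wz":0,"claw":1},{"dx":0,"dy":0,"dz":0,"wx":0,"wy":0,"wz":0,"claw":1}]}}

```text
time: 5.0
tcp_pos: [0.5503, -0.2036, 0.2101]
eef_rot: [0.997, -0.078, 0.0, 0.0]
ft_force: [0.6, -0.2, -0.1]
gripper_width: 0.0386
grasp_force: 0.0
```

Emit:
{"fn": "servo_tool", "kwargs": {"deltas": [{"dx":0,"dy":0,"dz":0,"wx":0,"wy":0,"wz":0,"claw":1},{"dx":0,"dy":0,"dz":0,"wx":0,"wy":0,"wz":0,"claw":1},{"dx":0,"dy":0,"dz":0,"wx":0,"wy":0,"wz":0,"claw":1},{"dx":0,"dy":0,"dz":0,"wx":0,"wy":0,"wz":0,"claw":1},{"dx":0,"dy":0,"dz":0,"wx":0,"wy":0,"wz":0,"claw":1}]}}

```text
time: 5.5
tcp_pos: [0.5503, -0.2034, 0.2097]
eef_rot: [0.997, -0.078, -0.0, -0.0]
ft_force: [1.0, 2.2, 0.4]
gripper_width: 0.0174
grasp_force: 30.0
```

```bash
python3 - <<'E'
from rack import *
s=ctrl.read_state();t=s["tcp_pos"];print(t,s["eef_rot"],s["gripper_width"],s["grasp_force"],s["ft_force"])
for n in("side","top"):
    p=shot(n);C=cloud(p).reshape(-1,3)
    a=np.radians(-8.9);d=C-t;X=np.cos(a)*d[:,0]+np.sin(a)*d[:,1];Y=-np.sin(a)*d[:,0]+np.cos(a)*d[:,1]
    m=(d[:,2]<-.13)&(d[:,2]>-.175)&(abs(X)<.03)&(abs(Y)<.035)
    if m.any(): print(n,m.sum(),np.percentile(X[m],[2,50,98]),np.percentile(Y[m],[2,50,98]))
E
```

```text
[ 0.55028661 -0.20336457  0.20972022] [ 9.96966469e-01 -7.78317947e-02 -3.55589677e-05 -2.66188397e-04] 0.017360573179740362 29.99205589760095 [0.98107746 2.16967942 0.41278173]
side 210 [-0.0129912  -0.00827045  0.00828697] [-0.01632872  0.01203782  0.02741678]
```

Emit:
{"fn": "servo_tool", "kwargs": {"deltas": [{"dx":0.12,"dy":0.8,"dz":0,"wx":0,"wy":0,"wz":0,"claw":1},{"dx":0.12,"dy":0.8,"dz":0,"wx":0,"wy":0,"wz":0,"claw":1},{"dx":0.12,"dy":0.8,"dz":0,"wx":0,"wy":0,"wz":0,"claw":1},{"dx":0.09,"dy":0.6,"dz":0,"wx":0,"wy":0,"wz":0,"claw":1},{"dx":0.03,"dy":0.2,"dz":0,"wx":0,"wy":0,"wz":0,"claw":1},{"dx":0,"dy":0,"dz":0,"wx":0,"wy":0,"wz":0,"claw":1},{"dx":0,"dy":0,"dz":0,"wx":0,"wy":0,"wz":0,"claw":1}]}}

```text
time: 6.3
tcp_pos: [0.5551, -0.1713, 0.2097]
eef_rot: [0.997, -0.078, 0.0, -0.0]
ft_force: [0.1, 2.0, -0.5]
gripper_width: 0.0179
grasp_force: 30.0
```

Emit:
{"fn": "servo_tool", "kwargs": {"deltas": [{"dx":0.03,"dy":0.2,"dz":0,"wx":0,"wy":0,"wz":0,"claw":1},{"dx":0,"dy":0,"dz":0,"wx":0,"wy":0,"wz":0,"claw":1},{"dx":0,"dy":0,"dz":0,"wx":0,"wy":0,"wz":0,"claw":1}]}}

```text
time: 6.6
tcp_pos: [0.5553, -0.1699, 0.2097]
eef_rot: [0.997, -0.078, 0.0, 0.0]
ft_force: [-0.3, 0.0, 0.2]
gripper_width: 0.0182
grasp_force: 30.0
```

Emit:
{"fn": "servo_tool", "kwargs": {"deltas": [{"dx":0.03,"dy":0.2,"dz":0,"wx":0,"wy":0,"wz":0,"claw":1},{"dx":0,"dy":0,"dz":0,"wx":0,"wy":0,"wz":0,"claw":1},{"dx":0,"dy":0,"dz":0,"wx":0,"wy":0,"wz":0,"claw":1}]}}

```text
time: 6.9
tcp_pos: [0.5556, -0.1678, 0.2097]
eef_rot: [0.997, -0.078, 0.0, 0.0]
ft_force: [-0.1, -0.3, -0.4]
gripper_width: 0.0179
grasp_force: 30.0
```

Emit:
{"fn": "servo_tool", "kwargs": {"deltas": [{"dx":0.03,"dy":0.2,"dz":0,"wx":0,"wy":0,"wz":0,"claw":1},{"dx":0,"dy":0,"dz":0,"wx":0,"wy":0,"wz":0,"claw":1},{"dx":0,"dy":0,"dz":0,"wx":0,"wy":0,"wz":0,"claw":1}]}}

```text
time: 7.2
tcp_pos: [0.5559, -0.166, 0.2097]
eef_rot: [0.997, -0.078, 0.0, 0.0]
ft_force: [-1.1, -4.3, -0.1]
gripper_width: 0.0178
grasp_force: 30.0
```

Emit:
{"fn": "servo_tool", "kwargs": {"deltas": [{"dx":0.02,"dy":0.15,"dz":0,"wx":0,"wy":0,"wz":0,"claw":1},{"dx":0,"dy":0,"dz":0,"wx":0,"wy":0,"wz":0,"claw":1},{"dx":0,"dy":0,"dz":0,"wx":0,"wy":0,"wz":0,"claw":1}]}}

```text
time: 7.5
tcp_pos: [0.556, -0.1656, 0.2098]
eef_rot: [0.997, -0.078, -0.0, 0.001]
ft_force: [-3.5, -8.3, -1.4]
gripper_width: 0.018
grasp_force: 30.0
```

Emit:
{"fn": "servo_tool", "kwargs": {"deltas": [{"dx":0,"dy":-0.2,"dz":0,"wx":0,"wy":0,"wz":0,"claw":1},{"dx":0,"dy":0,"dz":0,"wx":0,"wy":0,"wz":0,"claw":-0.2},{"dx":0,"dy":0,"dz":0,"wx":0,"wy":0,"wz":0,"claw":-0.2},{"dx":0,"dy":0,"dz":1,"wx":0,"wy":0,"wz":0,"claw":-1},{"dx":0,"dy":-2,"dz":3,"wx":0,"wy":0,"wz":0,"claw":-1},{"dx":0,"dy":-2,"dz":3,"wx":0,"wy":0,"wz":0,"claw":-1},{"dx":0,"dy":-2,"dz":3,"wx":0,"wy":0,"wz":0,"claw":-1}]}}

```text
time: 8.2
tcp_pos: [0.5561, -0.2262, 0.3114]
eef_rot: [0.997, -0.078, 0.0, -0.0]
ft_force: [-0.1, 0.1, 0.3]
gripper_width: 0.0577
grasp_force: 0.0
```

```bash
cat > obj.py <<'E'
from h import *
ZT=dict(block=(.056,.012),dauber=(.054,.014),pad=(.05,.012)); OFF=dict(top=(-.002,.0018),side=(.0022,-.0018))
def find(n,qs=("block","dauber","pad")):
    p=shot(n);C=cloud(p);hsv=cv2.cvtColor(p["frame"],cv2.COLOR_RGB2HSV);out=[]
    for q in qs:
        for r in ctrl.trace(p,q):
            if r["confidence"]<.3: continue
            m=r["region"]; P=C[m]; f=lambda z:P[abs(P[:,2]-z)<.005]
            T,S=f(ZT[q][0]),f(ZT[q][1])
            if len(T)<6: continue
            rs=[cv2.minAreaRect(A[:,:2].astype(np.float32)*1000) for A in(T,S)] if len(S)>5 else [cv2.minAreaRect(T[:,:2].astype(np.float32)*1000)]*2
            ang=[round(a if w>h else a+90) for _,(w,h),a in rs]   # long axis dir, deg
            c=(T[:,:2].max(0)+T[:,:2].min(0))/2+OFF[n]
            print(n,q,round(r["confidence"],2),np.round(r["uv"]),"xy",np.round(c,4),"grip ang",ang[0],np.round(rs[0][1]),"slab ang",ang[1],np.round(rs[1][1]),"z",round(P[:,2].max(),3),"hsv",np.median(hsv[m],0))
    return p
def tcp():
    s=ctrl.read_state(); q=s["eef_rot"]; print("TCP",np.round(s["tcp_pos"],4),"a",round(np.degrees(2*np.arctan2(q[1],q[0])),1))
E
python3 - <<'E'
from obj import *
from rack import fit
tcp()
for n in("top","side"):
    p=find(n)
    f=fit(p); print(np.round(f[0],4),f[1],f[3])
    if n=="top": save(p,"top3.png",(160,170,560,420),2)
E
```

```text
TCP [ 0.5561 -0.2262  0.3114] a -8.9
top block 0.93 [225. 351.] xy [0.3118 0.2012] grip ang 76 [20. 18.] slab ang 76 [59. 45.] z 1.224 hsv [169.  93. 233.]
top block 0.63 [227. 289.] xy [0.4261 0.2051] grip ang 151 [18. 20.] slab ang 153 [46. 60.] z 1.224 hsv [ 16. 115. 194.]
top dauber 0.92 [129. 212.] xy [0.5775 0.4159] grip ang 115 [17. 17.] slab ang 168 [41. 42.] z 1.224 hsv [ 67. 157. 146.]
top dauber 0.79 [138. 252.] xy [0.4993 0.3935] grip ang 88 [16. 16.] slab ang 179 [42. 42.] z 1.224 hsv [ 67. 159. 145.]
top dauber 0.73 [176. 232.] xy [0.5418 0.3146] grip ang 40 [17. 16.] slab ang 140 [42. 42.] z 1.224 hsv [111.  20. 116.]
top pad 0.84 [275. 284.] xy [0.4372 0.1061] grip ang 1 [38. 16.] slab ang 1 [55. 36.] z 1.224 hsv [105.  23. 131.]
[ 6.429e-01 -4.080e-02 -1.477e-01 -6.000e-04] 19.570065613267356 [-0.07260764 -0.14284919]
side block 0.76 [302. 324.] xy [0.4269 0.2064] grip ang 150 [18. 21.] slab ang 152 [46. 62.] z 0.744 hsv [ 16. 136. 146.]
side block 0.61 [394. 179.] xy [ 0.5594 -0.3137] grip ang 12 [20. 16.] slab ang 21 [58. 52.] z 0.744 hsv [ 16. 136. 116.]
side bloc
[... 591 characters left out ...]
  24. 109.]
side dauber 0.56 [199. 369.] xy [0.4983 0.395 ] grip ang 88 [15. 14.] slab ang 67 [42. 38.] z 0.744 hsv [ 69. 252.  98.]
side dauber 0.43 [313. 230.] xy [ 0.5573 -0.1638] grip ang 85 [19. 16.] slab ang 81 [315.  43.] z 0.744 hsv [150.   5. 110.]
side pad 0.89 [351. 261.] xy [0.4521 0.0082] grip ang 158 [17. 38.] slab ang 161 [38. 58.] z 0.053 hsv [ 17.   77.5 115.5]
side pad 0.62 [328. 291.] xy [0.4377 0.1064] grip ang 177 [16. 40.] slab ang 1 [58. 39.] z 0.744 hsv [ 17.  95. 119.]
side pad 0.59 [302. 222.] xy [ 0.559  -0.1638] grip ang 171 [19. 20.] slab ang 79 [314. 114.] z 0.744 hsv [ 13. 180.  96.]
[ 0.6375 -0.0375 -0.1134 -0.0013] 26.939498449316563 [-0.06821998 -0.13237394]
```

View pics/top3.png

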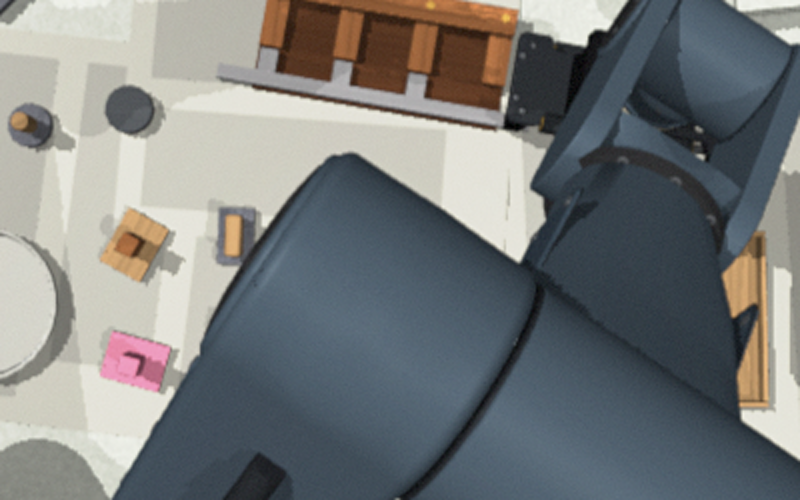

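```bash
python3 - <<'E'
import cv2,numpy as np
f=cv2.imread("pics/top1.png")
a=f[265:375,200:310];b=f[195:265,455:525];d=f[205:275,110:200]
r=lambda i:cv2.resize(i,(390,390),interpolation=cv2.INTER_CUBIC)
cv2.imwrite("pics/c.png",np.hstack([r(a),r(b)]))
E
```

```text
(no output)
```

View pics/c.png

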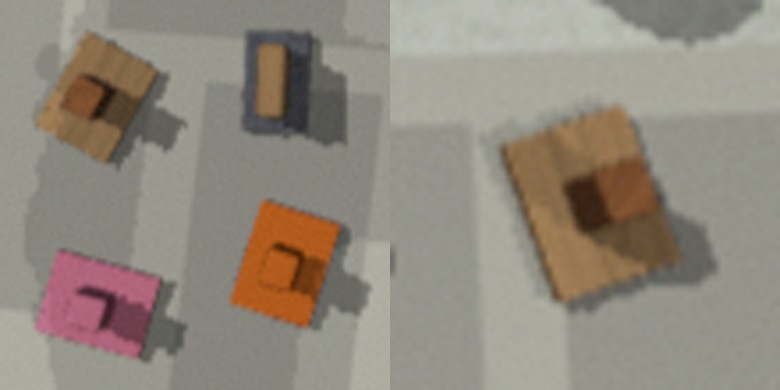

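Emit:
{"fn": "servo_tool", "kwargs": {"deltas": [{"dx":0,"dy":-2.2,"dz":0,"wx":0,"wy":0,"wz":7,"claw":-1},{"dx":0,"dy":-2.2,"dz":0,"wx":0,"wy":0,"wz":7,"claw":-1},{"dx":0.3,"dy":-2.2,"dz":0,"wx":0,"wy":0,"wz":7,"claw":-1},{"dx":0,"dy":-2.1,"dz":0,"wx":0,"wy":0,"wz":8,"claw":-1},{"dx":0,"dy":0,"dz":-2,"wx":0,"wy":0,"wz":0,"claw":-1},{"dx":0,"dy":0,"dz":-3,"wx":0,"wy":0,"wz":0,"claw":-1},{"dx":0,"dy":0,"dz":-3,"wx":0,"wy":0,"wz":0,"claw":-1},{"dx":0,"dy":0,"dz":-2.3,"wx":0,"wy":0,"wz":0,"claw":-1}]}}

```text
time: 9.4
tcp_pos: [0.5584, -0.312, 0.2037]
eef_rot: [0.985, 0.174, -0.001, -0.002]
ft_force: [-0.1, 0.3, -0.3]
gripper_width: 0.0871
grasp_force: 0.0
```

Emit:
{"fn": "servo_tool", "kwargs": {"deltas": [{"dx":0,"dy":0,"dz":0,"wx":0,"wy":0,"wz":0,"claw":1},{"dx":0,"dy":0,"dz":0,"wx":0,"wy":0,"wz":0,"claw":1},{"dx":0,"dy":0,"dz":0,"wx":0,"wy":0,"wz":0,"claw":1},{"dx":0,"dy":0,"dz":0,"wx":0,"wy":0,"wz":0,"claw":1},{"dx":0,"dy":0,"dz":0,"wx":0,"wy":0,"wz":0,"claw":1},{"dx":0,"dy":0,"dz":0,"wx":0,"wy":0,"wz":0,"claw":1},{"dx":0,"dy":0,"dz":0,"wx":0,"wy":0,"wz":0,"claw":1},{"dx":0,"dy":0,"dz":0,"wx":0,"wy":0,"wz":0,"claw":1}]}}

```text
time: 10.2
tcp_pos: [0.5591, -0.3133, 0.207]
eef_rot: [0.985, 0.174, 0.0, 0.0]
ft_force: [-0.5, -0.8, 0.3]
gripper_width: 0.0311
grasp_force: 0.0
```

Emit:
{"fn": "servo_tool", "kwargs": {"deltas": [{"dx":0,"dy":0,"dz":0,"wx":0,"wy":0,"wz":0,"claw":1},{"dx":0,"dy":0,"dz":0,"wx":0,"wy":0,"wz":0,"claw":1}]}}

```text
time: 10.4
tcp_pos: [0.5592, -0.3134, 0.2068]
eef_rot: [0.985, 0.174, 0.0, 0.0]
ft_force: [0.1, -0.8, -0.4]
gripper_width: 0.0178
grasp_force: 30.0
```

Emit:
{"fn": "servo_tool", "kwargs": {"deltas": [{"dx":0,"dy":0,"dz":2,"wx":0,"wy":0,"wz":0,"claw":1},{"dx":0,"dy":0,"dz":3,"wx":0,"wy":0,"wz":0,"claw":1},{"dx":0,"dy":1,"dz":2,"wx":0,"wy":0,"wz":-3.6,"claw":1},{"dx":1,"dy":4,"dz":0,"wx":0,"wy":0,"wz":-5,"claw":1},{"dx":1,"dy":4,"dz":0,"wx":0,"wy":0,"wz":-5,"claw":1},{"dx":1,"dy":4,"dz":0,"wx":0,"wy":0,"wz":-5,"claw":1},{"dx":1,"dy":4,"dz":0,"wx":0,"wy":0,"wz":-5,"claw":1},{"dx":1.1,"dy":3.2,"dz":0,"wx":0,"wy":0,"wz":-5,"claw":1}]}}

```text
time: 11.2
tcp_pos: [0.6098, -0.1088, 0.2764]
eef_rot: [0.997, -0.076, -0.001, -0.0]
ft_force: [1.0, -0.3, -0.6]
gripper_width: 0.0176
grasp_force: 30.0
```

Emit:
{"fn": "servo_tool", "kwargs": {"deltas": [{"dx":0,"dy":0,"dz":0,"wx":0,"wy":0,"wz":0,"claw":1},{"dx":0,"dy":0,"dz":-2,"wx":0,"wy":0,"wz":0,"claw":1},{"dx":0,"dy":0,"dz":-2,"wx":0,"wy":0,"wz":0,"claw":1},{"dx":0,"dy":0,"dz":-1,"wx":0,"wy":0,"wz":0,"claw":1},{"dx":0,"dy":0,"dz":0,"wx":0,"wy":0,"wz":0,"claw":1},{"dx":0,"dy":0,"dz":0,"wx":0,"wy":0,"wz":0,"claw":1}]}}

```text
time: 11.8
tcp_pos: [0.6102, -0.1118, 0.2268]
eef_rot: [0.997, -0.075, 0.0, 0.0]
ft_force: [0.3, -0.4, -1.4]
gripper_width: 0.0178
grasp_force: 30.0
```

```bash
python3 - <<'E'
from obj import *
tcp()
t=ctrl.read_state()["tcp_pos"]
p=shot("side");C=cloud(p)+np.r_[OFF["side"],0];R=np.array([.641,-.0395]);a=-.15
d=C[...,:2]-R;X=np.cos(a)*d[...,0]+np.sin(a)*d[...,1];Y=-np.sin(a)*d[...,0]+np.cos(a)*d[...,1]
zb=t[2]-.2068
m=(abs(C[...,2]-zb-.012)<.0025)&(abs(X+.02)<.05)&(abs(Y+.075)<.035)
print(m.sum(),np.percentile(X[m],[2,98]),np.percentile(Y[m],[2,98]),cv2.minAreaRect(np.c_[X[m],Y[m]].astype(np.float32)*1000))
save(p,"side4.png",(220,130,420,280),4)
E
```

```text
TCP [ 0.6102 -0.1118  0.2268] a -8.6
157 [-0.04801378  0.01981112] [-0.0956489  -0.05065759] ((-10.12911605834961, -72.05087280273438), (79.55594635009766, 46.349300384521484), 3.9369702339172363)
```

View pics/side4.png

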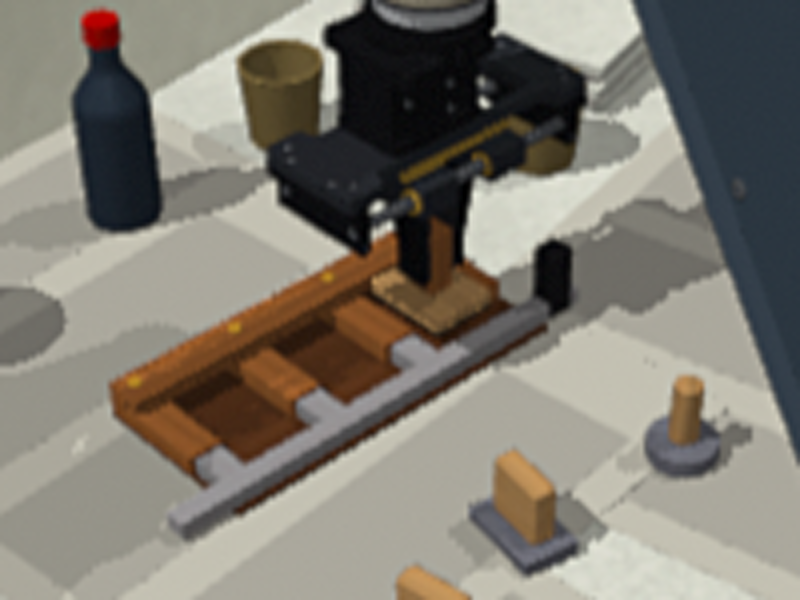

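Emit:
{"fn": "servo_tool", "kwargs": {"deltas": [{"dx":0,"dy":0.1,"dz":-0.4,"wx":0,"wy":0,"wz":0,"claw":1},{"dx":0,"dy":0,"dz":-0.4,"wx":0,"wy":0,"wz":0,"claw":1},{"dx":0,"dy":0,"dz":-0.2,"wx":0,"wy":0,"wz":0,"claw":1},{"dx":0,"dy":0,"dz":0,"wx":0,"wy":0,"wz":0,"claw":1}]}}

```text
time: 12.25
tcp_pos: [0.61, -0.1102, 0.2165]
eef_rot: [0.997, -0.074, -0.0, -0.0]
ft_force: [-0.3, -0.2, -0.7]
gripper_width: 0.0179
grasp_force: 30.0
```

Emit:
{"fn": "servo_tool", "kwargs": {"deltas": [{"dx":0,"dy":0,"dz":-0.3,"wx":0,"wy":0,"wz":0,"claw":1},{"dx":0,"dy":0,"dz":0,"wx":0,"wy":0,"wz":0,"claw":1},{"dx":0,"dy":0,"dz":0,"wx":0,"wy":0,"wz":0,"claw":1}]}}

```text
time: 12.55
tcp_pos: [0.6101, -0.1102, 0.2137]
eef_rot: [0.997, -0.074, -0.0, -0.0]
ft_force: [-0.3, -0.5, -1.4]
gripper_width: 0.0176
grasp_force: 30.0
```

Emit:
{"fn": "servo_tool", "kwargs": {"deltas": [{"dx":0.4,"dy":-0.06,"dz":-0.1,"wx":0,"wy":0,"wz":0,"claw":1},{"dx":0.4,"dy":-0.06,"dz":0,"wx":0,"wy":0,"wz":0,"claw":1},{"dx":0.4,"dy":-0.06,"dz":0,"wx":0,"wy":0,"wz":0,"claw":1},{"dx":0.4,"dy":-0.06,"dz":0,"wx":0,"wy":0,"wz":0,"claw":1},{"dx":0,"dy":0,"dz":0,"wx":0,"wy":0,"wz":0,"claw":1},{"dx":0,"dy":0,"dz":0,"wx":0,"wy":0,"wz":0,"claw":1}]}}

```text
time: 13.15
tcp_pos: [0.6265, -0.1127, 0.2128]
eef_rot: [0.997, -0.074, 0.0, 0.0]
ft_force: [0.2, 0.3, -0.9]
gripper_width: 0.0176
grasp_force: 30.0
```

Emit:
{"fn": "servo_tool", "kwargs": {"deltas": [{"dx":0.2,"dy":-0.03,"dz":0,"wx":0,"wy":0,"wz":0,"claw":1},{"dx":0.2,"dy":-0.03,"dz":0,"wx":0,"wy":0,"wz":0,"claw":1},{"dx":0,"dy":0,"dz":0,"wx":0,"wy":0,"wz":0,"claw":1}]}}

```text
time: 13.45
tcp_pos: [0.6302, -0.1132, 0.2128]
eef_rot: [0.997, -0.074, 0.0, -0.0]
ft_force: [-0.8, 0.8, -0.1]
gripper_width: 0.0179
grasp_force: 30.0
```

Emit:
{"fn": "servo_tool", "kwargs": {"deltas": [{"dx":0.1,"dy":-0.015,"dz":0,"wx":0,"wy":0,"wz":0,"claw":1},{"dx":0,"dy":0,"dz":0,"wx":0,"wy":0,"wz":0,"claw":1}]}}

```text
time: 13.65
tcp_pos: [0.6306, -0.1133, 0.2128]
eef_rot: [0.997, -0.074, -0.001, -0.0]
ft_force: [-3.5, -0.7, 3.5]
gripper_width: 0.0179
grasp_force: 30.0
```

Emit:
{"fn": "servo_tool", "kwargs": {"deltas": [{"dx":0.1,"dy":-0.015,"dz":0,"wx":0,"wy":0,"wz":0,"claw":1},{"dx":0,"dy":0,"dz":0,"wx":0,"wy":0,"wz":0,"claw":1}]}}

```text
time: 13.85
tcp_pos: [0.6311, -0.1133, 0.2129]
eef_rot: [0.997, -0.074, -0.002, -0.0]
ft_force: [-5.7, 0.7, 5.4]
gripper_width: 0.0178
grasp_force: 30.0
```

Emit:
{"fn": "servo_tool", "kwargs": {"deltas": [{"dx":0,"dy":0,"dz":0,"wx":0,"wy":0,"wz":0,"claw":0},{"dx":0,"dy":0,"dz":0,"wx":0,"wy":0,"wz":0,"claw":0},{"dx":0,"dy":0,"dz":0.5,"wx":0,"wy":0,"wz":0,"claw":0},{"dx":0,"dy":0,"dz":1.5,"wx":0,"wy":0,"wz":0,"claw":-0.2},{"dx":0,"dy":0,"dz":3,"wx":0,"wy":0,"wz":0,"claw":-1},{"dx":-1,"dy":1,"dz":4,"wx":0,"wy":0,"wz":0,"claw":-1},{"dx":-2,"dy":3.5,"dz":0,"wx":0,"wy":0,"wz":-3,"claw":-1},{"dx":-2,"dy":3.5,"dz":0,"wx":0,"wy":0,"wz":-3,"claw":-1}]}}

```text
time: 14.65
tcp_pos: [0.5827, -0.0336, 0.3059]
eef_rot: [0.992, -0.129, 0.003, 0.0]
ft_force: [0.9, 1.0, -0.8]
gripper_width: 0.0736
grasp_force: 0.0
```

Emit:
{"fn": "servo_tool", "kwargs": {"deltas": [{"dx":-2.5,"dy":4,"dz":0,"wx":0,"wy":0,"wz":-3,"claw":-1},{"dx":-2.5,"dy":4,"dz":0,"wx":0,"wy":0,"wz":-3,"claw":-1},{"dx":-2.5,"dy":4,"dz":0,"wx":0,"wy":0,"wz":-3,"claw":-1},{"dx":-2.5,"dy":4,"dz":0,"wx":0,"wy":0,"wz":-3,"claw":-1},{"dx":-2.5,"dy":4,"dz":0,"wx":0,"wy":0,"wz":-1,"claw":-1},{"dx":-2.5,"dy":3.5,"dz":0,"wx":0,"wy":0,"wz":0,"claw":-1},{"dx":0,"dy":0,"dz":0,"wx":0,"wy":0,"wz":0,"claw":-1},{"dx":0,"dy":0,"dz":0,"wx":0,"wy":0,"wz":0,"claw":-1}]}}

```text
time: 15.45
tcp_pos: [0.432, 0.2024, 0.3038]
eef_rot: [0.972, -0.237, 0.001, -0.001]
ft_force: [0.3, -0.1, -0.5]
gripper_width: 0.0872
grasp_force: 0.0
```

```bash
cat > chk.py <<'E'
from obj import *
def homes():
  for n in("top","side"):
    p=shot(n);C=cloud(p)+np.r_[OFF[n],0];R=np.array([.641,-.0395]);a=-.15
    d=C[...,:2]-R;X=np.cos(a)*d[...,0]+np.sin(a)*d[...,1];Y=-np.sin(a)*d[...,0]+np.cos(a)*d[...,1]
    for k in(-1,0,1):
        m=(abs(C[...,2]-.062)<.004)&(abs(X)<.05)&(abs(Y-k*.075)<.03)
        if m.sum()>8: print(n,"bay",k+1,m.sum(),"grip top centre",(np.percentile(X[m],[1,99]).mean()).round(4),(np.percentile(Y[m],[1,99]).mean()-k*.075).round(4),"angle",cv2.minAreaRect(np.c_[X[m],Y[m]].astype(np.float32)*1000)[2])
    m=(abs(X+.064)<.014)&(abs(C[...,2]-.0545)<.004)&(Y<-.1)&(Y>-.2)
    if m.any(): print(n,"knob",np.percentile(Y[m],[1,99]).mean()+.175)
E
python3 - <<'E'
from chk import *
tcp(); homes(); find("side")
E
```

```text
TCP [0.432  0.2024 0.3038] a -27.4
top bay 0 90 grip top centre -0.0001 0.0016 angle 88.52936553955078
top knob 0.038138331805213976
side bay 0 38 grip top centre 0.0004 0.0023 angle 3.284013509750366
side knob 0.03965319962309524
side block 0.87 [301. 321.] xy [0.4268 0.2067] grip ang 153 [18. 21.] slab ang 152 [47. 61.] z 0.744 hsv [ 16. 137. 139.]
side block 0.8 [373. 313.] xy [0.3381 0.0979] grip ang 160 [17. 19.] slab ang 164 [46. 62.] z 0.744 hsv [ 13. 255. 169.]
side block 0.62 [348. 350.] xy [0.3121 0.2036] grip ang 72 [18. 17.] slab ang 76 [62. 47.] z 0.744 hsv [170. 127. 189.]
side block 0.53 [322. 201.] xy [ 0.6309 -0.1111] grip ang 164 [19. 20.] slab ang 68 [55. 54.] z 0.744 hsv [ 14. 171. 108.]
side dauber 0.86 [391. 240.] xy [ 0.4211 -0.1046] grip ang 117 [16. 17.] slab ang 30 [42. 41.] z 0.744 hsv [113.5  24.5 105. ]
side dauber 0.58 [353. 208.] xy [ 0.5576 -0.1633] grip ang 172 [17. 18.] slab ang 81 [296.  20.] z 0.744 hsv [120.  14.  66.]
side dauber 0.57 [219. 329.] xy [0.5421 0.3147] grip ang 49 [17. 16.] slab ang 52 [42. 40.] z 0.744 hsv [114.5  24.   96. ]
side pad 0.98 [328. 289.] xy [0.4351 0.1064] grip ang 179 [16. 34.] slab ang 1 [57. 38.] z 0.744 hsv [17. 99. 91.]
side pad 0.92 [355. 264.] xy [0.4468 0.0097] grip ang 160 [15. 30.] slab ang 163 [38. 61.] z 0.051 hsv [ 17.  32. 104.]
side pad 0.32 [217. 329.] xy [0.5421 0.3154] grip ang 83 [18. 17.] slab ang 52 [42. 40.] z 0.744 hsv [114.  24.  96.]
```

Emit:
{"fn": "servo_tool", "kwargs": {"deltas": [{"dx":-0.55,"dy":0.36,"dz":-2,"wx":0,"wy":0,"wz":0,"claw":-1},{"dx":0,"dy":0,"dz":-3,"wx":0,"wy":0,"wz":0,"claw":-0.6},{"dx":0,"dy":0,"dz":-3,"wx":0,"wy":0,"wz":0,"claw":-0.4},{"dx":0,"dy":0,"dz":-1.7,"wx":0,"wy":0,"wz":0,"claw":-0.4},{"dx":0,"dy":0,"dz":0,"wx":0,"wy":0,"wz":0,"claw":1},{"dx":0,"dy":0,"dz":0,"wx":0,"wy":0,"wz":0,"claw":1},{"dx":0,"dy":0,"dz":0,"wx":0,"wy":0,"wz":0,"claw":1},{"dx":0,"dy":0,"dz":0,"wx":0,"wy":0,"wz":0,"claw":1}]}}

```text
time: 16.55
tcp_pos: [0.4271, 0.205, 0.2068]
eef_rot: [0.971, -0.238, 0.001, -0.001]
ft_force: [-0.6, -0.1, 0.1]
gripper_width: 0.0391
grasp_force: 0.0
```

Emit:
{"fn": "servo_tool", "kwargs": {"deltas": [{"dx":0,"dy":0,"dz":0,"wx":0,"wy":0,"wz":0,"claw":1},{"dx":0,"dy":0,"dz":0,"wx":0,"wy":0,"wz":0,"claw":1},{"dx":0,"dy":0,"dz":0,"wx":0,"wy":0,"wz":0,"claw":1},{"dx":0,"dy":0,"dz":0,"wx":0,"wy":0,"wz":0,"claw":1}]}}

```text
time: 16.95
tcp_pos: [0.4267, 0.2051, 0.2062]
eef_rot: [0.971, -0.238, 0.0, -0.0]
ft_force: [0.4, -0.0, 4.9]
gripper_width: 0.0177
grasp_force: 30.0
```

Emit:
{"fn": "servo_tool", "kwargs": {"deltas": [{"dx":0,"dy":0,"dz":2,"wx":0,"wy":0,"wz":0,"claw":1},{"dx":0,"dy":0,"dz":3,"wx":0,"wy":0,"wz":0,"claw":1},{"dx":3.44,"dy":-2.8,"dz":1,"wx":0,"wy":0,"wz":3,"claw":1},{"dx":3.44,"dy":-2.8,"dz":0,"wx":0,"wy":0,"wz":3.2,"claw":1},{"dx":3.44,"dy":-2.8,"dz":0,"wx":0,"wy":0,"wz":3.2,"claw":1},{"dx":3.44,"dy":-2.8,"dz":0,"wx":0,"wy":0,"wz":3.2,"claw":1},{"dx":3.44,"dy":-2.8,"dz":0,"wx":0,"wy":0,"wz":3.2,"claw":1},{"dx":3.44,"dy":-2.7,"dz":0,"wx":0,"wy":0,"wz":3.1,"claw":1}]}}

```text
time: 17.75
tcp_pos: [0.6339, 0.0367, 0.2653]
eef_rot: [0.997, -0.074, -0.001, -0.0]
ft_force: [0.1, -0.2, -2.0]
gripper_width: 0.0174
grasp_force: 30.0
```

Emit:
{"fn": "servo_tool", "kwargs": {"deltas": [{"dx":0,"dy":0,"dz":0,"wx":0,"wy":0,"wz":0,"claw":1},{"dx":0,"dy":0,"dz":-2,"wx":0,"wy":0,"wz":0,"claw":1},{"dx":0,"dy":0,"dz":-2,"wx":0,"wy":0,"wz":0,"claw":1},{"dx":0,"dy":0,"dz":0,"wx":0,"wy":0,"wz":0,"claw":1},{"dx":0,"dy":0,"dz":0,"wx":0,"wy":0,"wz":0,"claw":1},{"dx":0,"dy":0,"dz":0,"wx":0,"wy":0,"wz":0,"claw":1}]}}

```text
time: 18.35
tcp_pos: [0.6332, 0.0384, 0.2266]
eef_rot: [0.997, -0.075, 0.001, 0.0]
ft_force: [-0.3, 0.8, -0.4]
gripper_width: 0.0175
grasp_force: 30.0
```

Emit:
{"fn": "servo_tool", "kwargs": {"deltas": [{"dx":0,"dy":-0.03,"dz":-0.4,"wx":0,"wy":0,"wz":0,"claw":1},{"dx":0,"dy":0,"dz":-0.4,"wx":0,"wy":0,"wz":0,"claw":1},{"dx":0,"dy":0,"dz":-0.2,"wx":0,"wy":0,"wz":0,"claw":1},{"dx":0,"dy":0,"dz":0,"wx":0,"wy":0,"wz":0,"claw":1}]}}

```text
time: 18.75
tcp_pos: [0.6328, 0.0378, 0.2154]
eef_rot: [0.997, -0.075, -0.0, -0.0]
ft_force: [-0.6, -0.1, -1.0]
gripper_width: 0.0184
grasp_force: 30.0
```

Emit:
{"fn": "servo_tool", "kwargs": {"deltas": [{"dx":0,"dy":0,"dz":-0.35,"wx":0,"wy":0,"wz":0,"claw":1},{"dx":0,"dy":0,"dz":0,"wx":0,"wy":0,"wz":0,"claw":1},{"dx":0,"dy":0,"dz":0,"wx":0,"wy":0,"wz":0,"claw":1}]}}

```text
time: 19.05
tcp_pos: [0.6331, 0.0377, 0.2122]
eef_rot: [0.997, -0.075, 0.0, 0.0]
ft_force: [0.4, -0.6, -1.3]
gripper_width: 0.0178
grasp_force: 30.0
```

Emit:
{"fn": "servo_tool", "kwargs": {"deltas": [{"dx":0.4,"dy":-0.06,"dz":0,"wx":0,"wy":0,"wz":0,"claw":1},{"dx":0.4,"dy":-0.06,"dz":0,"wx":0,"wy":0,"wz":0,"claw":1},{"dx":0.4,"dy":-0.06,"dz":0,"wx":0,"wy":0,"wz":0,"claw":1},{"dx":0.4,"dy":-0.06,"dz":0,"wx":0,"wy":0,"wz":0,"claw":1},{"dx":0.2,"dy":-0.03,"dz":0,"wx":0,"wy":0,"wz":0,"claw":1},{"dx":0,"dy":0,"dz":0,"wx":0,"wy":0,"wz":0,"claw":1}]}}

```text
time: 19.65
tcp_pos: [0.6516, 0.0349, 0.2122]
eef_rot: [0.997, -0.075, 0.001, 0.0]
ft_force: [-0.1, 0.0, -0.1]
gripper_width: 0.0179
grasp_force: 30.0
```

Emit:
{"fn": "servo_tool", "kwargs": {"deltas": [{"dx":0.15,"dy":-0.02,"dz":0,"wx":0,"wy":0,"wz":0,"claw":1},{"dx":0,"dy":0,"dz":0,"wx":0,"wy":0,"wz":0,"claw":1}]}}

```text
time: 19.85
tcp_pos: [0.6525, 0.0349, 0.2122]
eef_rot: [0.997, -0.075, -0.0, 0.0]
ft_force: [0.1, 0.5, -0.1]
gripper_width: 0.0178
grasp_force: 30.0
```

Emit:
{"fn": "servo_tool", "kwargs": {"deltas": [{"dx":0.15,"dy":-0.02,"dz":0,"wx":0,"wy":0,"wz":0,"claw":1},{"dx":0,"dy":0,"dz":0,"wx":0,"wy":0,"wz":0,"claw":1}]}}

```text
time: 20.05
tcp_pos: [0.6539, 0.0347, 0.2123]
eef_rot: [0.997, -0.075, -0.0, -0.0]
ft_force: [-1.2, 1.0, 1.9]
gripper_width: 0.0177
grasp_force: 30.0
```

Emit:
{"fn": "servo_tool", "kwargs": {"deltas": [{"dx":0.15,"dy":-0.02,"dz":0,"wx":0,"wy":0,"wz":0,"claw":1},{"dx":0,"dy":0,"dz":0,"wx":0,"wy":0,"wz":0,"claw":1}]}}

```text
time: 20.25
tcp_pos: [0.6546, 0.0346, 0.2123]
eef_rot: [0.997, -0.075, -0.002, -0.0]
ft_force: [-5.6, -0.1, 4.8]
gripper_width: 0.0179
grasp_force: 30.0
```

Emit:
{"fn": "servo_tool", "kwargs": {"deltas": [{"dx":0,"dy":0,"dz":0,"wx":0,"wy":0,"wz":0,"claw":0},{"dx":0,"dy":0,"dz":0,"wx":0,"wy":0,"wz":0,"claw":0},{"dx":0,"dy":0,"dz":0.5,"wx":0,"wy":0,"wz":0,"claw":0},{"dx":0,"dy":0,"dz":1.5,"wx":0,"wy":0,"wz":0,"claw":-0.2},{"dx":0,"dy":0,"dz":4,"wx":0,"wy":0,"wz":0,"claw":-1},{"dx":-4,"dy":-2,"dz":3,"wx":0,"wy":0,"wz":0,"claw":-1},{"dx":-4,"dy":-2,"dz":0,"wx":0,"wy":0,"wz":0,"claw":-1},{"dx":0,"dy":0,"dz":0,"wx":0,"wy":0,"wz":0,"claw":-1}]}}

```text
time: 21.05
tcp_pos: [0.5733, -0.005, 0.3015]
eef_rot: [0.997, -0.076, -0.003, 0.0]
ft_force: [0.0, 0.6, -1.4]
gripper_width: 0.0737
grasp_force: 0.0
```

```bash
python3 - <<'E'
from chk import *
tcp(); homes(); 
E
```

```text
TCP [ 0.5733 -0.005   0.3015] a -8.7
top bay 0 61 grip top centre 0.0025 0.0005 angle 0.9862696528434753
top knob 0.037898684327627996
side bay 0 14 grip top centre 0.0019 0.0062 angle 61.935787200927734
side bay 2 46 grip top centre 0.0002 0.002 angle 0.04570304974913597
side knob 0.03867870395880557
```

Emit:
{"fn": "servo_tool", "kwargs": {"deltas": [{"dx":-0.45,"dy":-4,"dz":0,"wx":0,"wy":0,"wz":0,"claw":-1},{"dx":-0.45,"dy":-4,"dz":0,"wx":0,"wy":0,"wz":0,"claw":-1},{"dx":-0.45,"dy":-4,"dz":0,"wx":0,"wy":0,"wz":0,"claw":-1},{"dx":-0.4,"dy":-4,"dz":0,"wx":0,"wy":0,"wz":0,"claw":-0.3},{"dx":0,"dy":0,"dz":0,"wx":0,"wy":0,"wz":0,"claw":-0.3},{"dx":0,"dy":0,"dz":-3,"wx":0,"wy":0,"wz":0,"claw":-0.3},{"dx":0,"dy":0,"dz":-3,"wx":0,"wy":0,"wz":0,"claw":-0.3},{"dx":0,"dy":0,"dz":-3.1,"wx":0,"wy":0,"wz":0,"claw":-0.3}]}}

```text
time: 21.95
tcp_pos: [0.5626, -0.164, 0.2087]
eef_rot: [0.997, -0.075, 0.002, 0.001]
ft_force: [-0.1, 0.5, -1.0]
gripper_width: 0.0593
grasp_force: 0.0
```

Emit:
{"fn": "servo_tool", "kwargs": {"deltas": [{"dx":0,"dy":0,"dz":0,"wx":0,"wy":0,"wz":0,"claw":1},{"dx":0,"dy":0,"dz":0,"wx":0,"wy":0,"wz":0,"claw":1},{"dx":0,"dy":0,"dz":0,"wx":0,"wy":0,"wz":0,"claw":1},{"dx":0,"dy":0,"dz":0,"wx":0,"wy":0,"wz":0,"claw":1},{"dx":0,"dy":0,"dz":0,"wx":0,"wy":0,"wz":0,"claw":1},{"dx":0,"dy":0,"dz":0,"wx":0,"wy":0,"wz":0,"claw":1},{"dx":0,"dy":0,"dz":0,"wx":0,"wy":0,"wz":0,"claw":1}]}}

```text
time: 22.65
tcp_pos: [0.5611, -0.1661, 0.2105]
eef_rot: [0.997, -0.075, 0.001, 0.002]
ft_force: [-3.1, -6.6, 1.3]
gripper_width: 0.018
grasp_force: 30.0
```

Emit:
{"fn": "servo_tool", "kwargs": {"deltas": [{"dx":-0.12,"dy":-0.8,"dz":0,"wx":0,"wy":0,"wz":0,"claw":1},{"dx":-0.12,"dy":-0.8,"dz":0,"wx":0,"wy":0,"wz":0,"claw":1},{"dx":-0.12,"dy":-0.8,"dz":0,"wx":0,"wy":0,"wz":0,"claw":1},{"dx":-0.12,"dy":-0.8,"dz":0,"wx":0,"wy":0,"wz":0,"claw":1},{"dx":-0.05,"dy":-0.35,"dz":0,"wx":0,"wy":0,"wz":0,"claw":1},{"dx":0,"dy":0,"dz":0,"wx":0,"wy":0,"wz":0,"claw":1},{"dx":0,"dy":0,"dz":0,"wx":0,"wy":0,"wz":0,"claw":1}]}}

```text
time: 23.35
tcp_pos: [0.5559, -0.2007, 0.2104]
eef_rot: [0.997, -0.075, 0.001, 0.001]
ft_force: [-1.1, -1.8, 5.8]
gripper_width: 0.0177
grasp_force: 30.0
```

Emit:
{"fn": "servo_tool", "kwargs": {"deltas": [{"dx":-0.03,"dy":-0.2,"dz":0,"wx":0,"wy":0,"wz":0,"claw":1},{"dx":0,"dy":0,"dz":0,"wx":0,"wy":0,"wz":0,"claw":1},{"dx":0,"dy":0,"dz":0,"wx":0,"wy":0,"wz":0,"claw":1}]}}

```text
time: 23.65
tcp_pos: [0.5557, -0.2023, 0.2104]
eef_rot: [0.997, -0.075, 0.001, 0.001]
ft_force: [-0.6, -0.4, 5.6]
gripper_width: 0.0176
grasp_force: 30.0
```

Emit:
{"fn": "servo_tool", "kwargs": {"deltas": [{"dx":-0.02,"dy":-0.15,"dz":0,"wx":0,"wy":0,"wz":0,"claw":1},{"dx":0,"dy":0,"dz":0,"wx":0,"wy":0,"wz":0,"claw":1}]}}

```text
time: 23.85
tcp_pos: [0.5555, -0.2036, 0.2104]
eef_rot: [0.997, -0.075, 0.001, 0.0]
ft_force: [0.0, 1.5, 5.7]
gripper_width: 0.0178
grasp_force: 30.0
```

Emit:
{"fn": "servo_tool", "kwargs": {"deltas": [{"dx":0,"dy":0.1,"dz":0,"wx":0,"wy":0,"wz":0,"claw":0},{"dx":0,"dy":0,"dz":0,"wx":0,"wy":0,"wz":0,"claw":0},{"dx":0,"dy":0,"dz":1,"wx":0,"wy":0,"wz":0,"claw":0},{"dx":0,"dy":0,"dz":4,"wx":0,"wy":0,"wz":0,"claw":-0.3},{"dx":-3.5,"dy":2.5,"dz":3,"wx":0,"wy":0,"wz":0,"claw":-0.3},{"dx":-3.5,"dy":2.5,"dz":0,"wx":0,"wy":0,"wz":0,"claw":-0.3},{"dx":-3.5,"dy":2.5,"dz":0,"wx":0,"wy":0,"wz":0,"claw":-0.3},{"dx":-3,"dy":2.3,"dz":0,"wx":0,"wy":0,"wz":0,"claw":-0.3}]}}

```text
time: 24.65
tcp_pos: [0.4197, -0.1041, 0.2885]
eef_rot: [0.997, -0.075, -0.0, -0.0]
ft_force: [1.1, -0.0, -0.2]
gripper_width: 0.056
grasp_force: 0.0
```

Emit:
{"fn": "servo_tool", "kwargs": {"deltas": [{"dx":0,"dy":0,"dz":0,"wx":0,"wy":0,"wz":0,"claw":-0.3},{"dx":0,"dy":0,"dz":0,"wx":0,"wy":0,"wz":0,"claw":-0.3}]}}

```text
time: 24.85
tcp_pos: [0.4214, -0.1049, 0.2883]
eef_rot: [0.997, -0.075, 0.0, 0.0]
ft_force: [0.8, -0.9, 0.2]
gripper_width: 0.0561
grasp_force: 0.0
```

```bash
python3 - <<'E'
from chk import *
tcp(); homes(); find("side",("dauber","pad"))
E
```

```text
TCP [ 0.4214 -0.1049  0.2883] a -8.6
top bay 0 89 grip top centre -0.0002 0.0017 angle 4.351551055908203
top bay 2 88 grip top centre -0.0005 0.0009 angle 9.921527862548828
top knob 0.0011586924632439322
side bay 0 42 grip top centre 0.0007 0.0031 angle 87.43046569824219
side bay 2 46 grip top centre 0.0004 0.0019 angle 0.474908709526062
side dauber 0.98 [200. 366.] xy [0.4999 0.3945] grip ang 36 [16. 16.] slab ang 67 [43. 39.] z 0.055 hsv [ 69. 249. 104.]
side dauber 0.96 [218. 328.] xy [0.5431 0.3151] grip ang 171 [17. 18.] slab ang 58 [43. 41.] z 0.744 hsv [115.  24. 100.]
side dauber 0.72 [277. 229.] xy [0.6533 0.0389] grip ang 7 [20. 16.] slab ang 162 [52. 57.] z 0.744 hsv [ 16. 142. 124.]
side dauber 0.58 [388. 239.] xy [ 0.4221 -0.1043] grip ang 99 [16. 20.] slab ang 110 [43. 44.] z 0.744 hsv [113.   25.  108.5]
side pad 0.98 [326. 292.] xy [0.4369 0.1061] grip ang 177 [16. 38.] slab ang 180 [37. 56.] z 0.744 hsv [ 17. 107. 117.]
side pad 0.8 [354. 261.] xy [0.4533 0.0086] grip ang 163 [18. 40.] slab ang 165 [35. 59.] z 0.744 hsv [ 17.  80. 118.]
```

Emit:
{"fn": "servo_tool", "kwargs": {"deltas": [{"dx":0,"dy":0,"dz":-3,"wx":0,"wy":0,"wz":0,"claw":-0.3},{"dx":0,"dy":0,"dz":-3,"wx":0,"wy":0,"wz":0,"claw":-0.3},{"dx":0,"dy":0,"dz":-2.1,"wx":0,"wy":0,"wz":0,"claw":-0.3},{"dx":0,"dy":0,"dz":0,"wx":0,"wy":0,"wz":0,"claw":1},{"dx":0,"dy":0,"dz":0,"wx":0,"wy":0,"wz":0,"claw":1},{"dx":0,"dy":0,"dz":0,"wx":0,"wy":0,"wz":0,"claw":1},{"dx":0,"dy":0,"dz":0,"wx":0,"wy":0,"wz":0,"claw":1},{"dx":0,"dy":0,"dz":0,"wx":0,"wy":0,"wz":0,"claw":1}]}}

```text
time: 25.9
tcp_pos: [0.422, -0.1054, 0.2076]
eef_rot: [0.997, -0.075, 0.001, 0.0]
ft_force: [0.3, -0.5, -0.2]
gripper_width: 0.0246
grasp_force: 0.0
```

Emit:
{"fn": "servo_tool", "kwargs": {"deltas": [{"dx":0,"dy":0,"dz":0,"wx":0,"wy":0,"wz":0,"claw":1},{"dx":0,"dy":0,"dz":0,"wx":0,"wy":0,"wz":0,"claw":1}]}}

```text
time: 26.1
tcp_pos: [0.4219, -0.1054, 0.2074]
eef_rot: [0.997, -0.075, 0.001, 0.0]
ft_force: [-0.1, -0.1, 6.6]
gripper_width: 0.0174
grasp_force: 30.0
```

Emit:
{"fn": "servo_tool", "kwargs": {"deltas": [{"dx":0,"dy":0,"dz":2,"wx":0,"wy":0,"wz":0,"claw":1},{"dx":0,"dy":0,"dz":3,"wx":0,"wy":0,"wz":0,"claw":1},{"dx":0,"dy":2,"dz":2.5,"wx":0,"wy":0,"wz":0,"claw":1},{"dx":0,"dy":4,"dz":0,"wx":0,"wy":0,"wz":0,"claw":1},{"dx":0,"dy":4,"dz":0,"wx":0,"wy":0,"wz":0,"claw":1},{"dx":0,"dy":4,"dz":0,"wx":0,"wy":0,"wz":0,"claw":1},{"dx":0,"dy":4,"dz":0,"wx":0,"wy":0,"wz":0,"claw":1},{"dx":-1,"dy":4,"dz":0,"wx":0,"wy":0,"wz":0,"claw":1}]}}

```text
time: 26.9
tcp_pos: [0.4126, 0.1163, 0.2819]
eef_rot: [0.997, -0.076, 0.001, -0.0]
ft_force: [0.6, 0.7, -1.3]
gripper_width: 0.0168
grasp_force: 30.0
```

Emit:
{"fn": "servo_tool", "kwargs": {"deltas": [{"dx":-1,"dy":4,"dz":0,"wx":0,"wy":0,"wz":0,"claw":1},{"dx":-1,"dy":4,"dz":0,"wx":0,"wy":0,"wz":0,"claw":1},{"dx":-1,"dy":4,"dz":0,"wx":0,"wy":0,"wz":0,"claw":1},{"dx":-1,"dy":4,"dz":0,"wx":0,"wy":0,"wz":0,"claw":1},{"dx":-1,"dy":4,"dz":0,"wx":0,"wy":0,"wz":0,"claw":1},{"dx":-1,"dy":3.9,"dz":0,"wx":0,"wy":0,"wz":0,"claw":1},{"dx":-1.2,"dy":0,"dz":0,"wx":0,"wy":0,"wz":0,"claw":1},{"dx":0,"dy":0,"dz":0,"wx":0,"wy":0,"wz":0,"claw":1}]}}

```text
time: 27.7
tcp_pos: [0.3373, 0.3538, 0.2813]
eef_rot: [0.997, -0.074, -0.002, 0.001]
ft_force: [-0.8, 0.3, 0.1]
gripper_width: 0.0172
grasp_force: 30.0
```

Emit:
{"fn": "servo_tool", "kwargs": {"deltas": [{"dx":0,"dy":0,"dz":0,"wx":0,"wy":0,"wz":0,"claw":1},{"dx":0,"dy":0,"dz":-3,"wx":0,"wy":0,"wz":0,"claw":1},{"dx":0,"dy":0,"dz":-2,"wx":0,"wy":0,"wz":0,"claw":1},{"dx":0,"dy":0,"dz":0,"wx":0,"wy":0,"wz":0,"claw":1},{"dx":0,"dy":0,"dz":0,"wx":0,"wy":0,"wz":0,"claw":1}]}}

```text
time: 28.2
tcp_pos: [0.3404, 0.3528, 0.2317]
eef_rot: [0.997, -0.076, -0.0, 0.0]
ft_force: [-0.4, -0.3, -0.3]
gripper_width: 0.0172
grasp_force: 30.0
```

```bash
python3 - <<'E'
from chk import *
tcp(); p=shot("side"); save(p,"side5.png",(150,240,450,465),2.6)
for n in ("side",):
    r=ctrl.trace(p,"dish")[0];P=cloud(p)[r["region"]];P=P[abs(P[:,2]-.022)<.004]
    print(cv2.minAreaRect(P[:,:2].astype(np.float32)*1000))
E
```

```text
TCP [0.3404 0.3528 0.2317] a -8.8
((337.83880615234375, 370.00482177734375), (149.9944305419922, 93.75001525878906), 61.27642059326172)
```

View pics/side5.png

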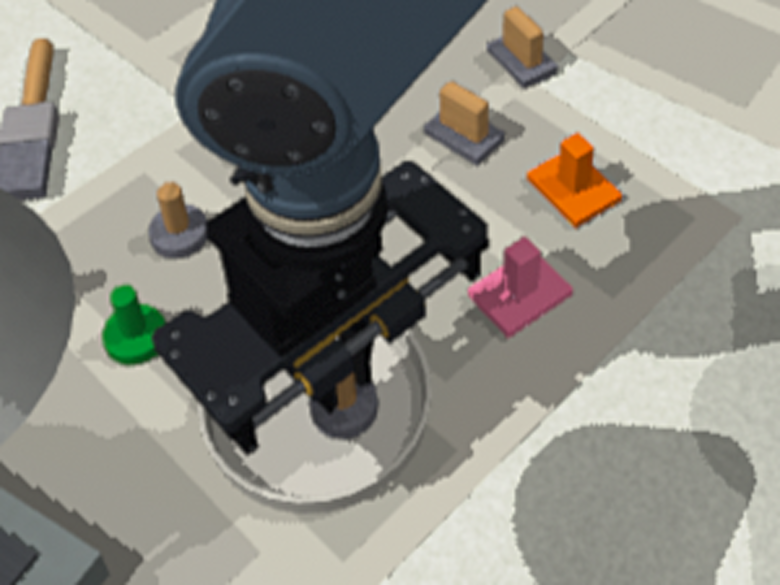

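Emit:
{"fn": "servo_tool", "kwargs": {"deltas": [{"dx":0,"dy":0,"dz":-1.2,"wx":0,"wy":0,"wz":0,"claw":1},{"dx":0,"dy":0,"dz":-0.7,"wx":0,"wy":0,"wz":0,"claw":1},{"dx":0,"dy":0,"dz":0,"wx":0,"wy":0,"wz":0,"claw":1},{"dx":0,"dy":0,"dz":0,"wx":0,"wy":0,"wz":0,"claw":0},{"dx":0,"dy":0,"dz":0,"wx":0,"wy":0,"wz":0,"claw":0},{"dx":0,"dy":0,"dz":1,"wx":0,"wy":0,"wz":0,"claw":0},{"dx":0,"dy":0,"dz":3,"wx":0,"wy":0,"wz":0,"claw":0},{"dx":0,"dy":0,"dz":4,"wx":0,"wy":0,"wz":0,"claw":-0.3}]}}

```text
time: 29.1
tcp_pos: [0.3392, 0.3534, 0.2929]
eef_rot: [0.997, -0.075, -0.002, 0.001]
ft_force: [0.9, 1.0, -0.4]
gripper_width: 0.0449
grasp_force: 0.0
```

Emit:
{"fn": "servo_tool", "kwargs": {"deltas": [{"dx":4,"dy":-0.8,"dz":0,"wx":0,"wy":0,"wz":0,"claw":-0.3},{"dx":4,"dy":-0.8,"dz":0,"wx":0,"wy":0,"wz":0,"claw":-0.3},{"dx":4,"dy":-0.8,"dz":0,"wx":0,"wy":0,"wz":0,"claw":-0.3},{"dx":4,"dy":-0.8,"dz":0,"wx":0,"wy":0,"wz":0,"claw":-0.3},{"dx":4.2,"dy":-0.6,"dz":0,"wx":0,"wy":0,"wz":0,"claw":-0.3},{"dx":0,"dy":0,"dz":0,"wx":0,"wy":0,"wz":0,"claw":-0.3},{"dx":0,"dy":0,"dz":0,"wx":0,"wy":0,"wz":0,"claw":-0.3}]}}

```text
time: 29.8
tcp_pos: [0.5422, 0.3152, 0.2932]
eef_rot: [0.997, -0.076, -0.0, -0.0]
ft_force: [-0.7, -0.1, 0.6]
gripper_width: 0.0565
grasp_force: 0.0
```

```bash
python3 - <<'E'
from chk import *
tcp(); find("side",("dauber","pad"))
E
```

```text
TCP [0.5422 0.3152 0.2932] a -8.7
side dauber 0.9 [217. 329.] xy [0.5427 0.3156] grip ang 116 [16. 16.] slab ang 145 [42. 42.] z 0.744 hsv [116.  24. 112.]
side dauber 0.89 [280. 401.] xy [0.338  0.3555] grip ang 114 [15. 16.] slab ang 43 [40. 39.] z 0.744 hsv [117.  23. 113.]
side dauber 0.8 [201. 365.] xy [0.4985 0.3943] grip ang 116 [16. 17.] slab ang 66 [42. 40.] z 0.744 hsv [ 69.5 252.  118. ]
side dauber 0.6 [356. 160.] xy [ 0.6705 -0.3095] grip ang 144 [58. 64.] slab ang 37 [47. 20.] z 0.744 hsv [ 21. 126.  88.]
side pad 0.89 [326. 290.] xy [0.4371 0.107 ] grip ang 175 [18. 38.] slab ang 178 [37. 57.] z 0.744 hsv [ 17. 106.  98.]
side pad 0.63 [353. 261.] xy [0.4538 0.0084] grip ang 155 [15. 40.] slab ang 163 [37. 58.] z 0.744 hsv [17. 94. 91.]
side pad 0.52 [309. 218.] xy [ 0.5938 -0.0898] grip ang 70 [257.  18.] slab ang 82 [314. 109.] z 0.744 hsv [ 13. 172. 115.]
```

Emit:
{"fn": "servo_tool", "kwargs": {"deltas": [{"dx":0,"dy":0,"dz":-3,"wx":0,"wy":0,"wz":0,"claw":-0.3},{"dx":0,"dy":0,"dz":-3,"wx":0,"wy":0,"wz":0,"claw":-0.3},{"dx":0,"dy":0,"dz":-2.6,"wx":0,"wy":0,"wz":0,"claw":-0.3},{"dx":0,"dy":0,"dz":0,"wx":0,"wy":0,"wz":0,"claw":1},{"dx":0,"dy":0,"dz":0,"wx":0,"wy":0,"wz":0,"claw":1},{"dx":0,"dy":0,"dz":0,"wx":0,"wy":0,"wz":0,"claw":1},{"dx":0,"dy":0,"dz":0,"wx":0,"wy":0,"wz":0,"claw":1},{"dx":0,"dy":0,"dz":0,"wx":0,"wy":0,"wz":0,"claw":1}]}}

```text
time: 30.75
tcp_pos: [0.542, 0.316, 0.2081]
eef_rot: [0.997, -0.075, 0.001, -0.001]
ft_force: [-0.3, 0.2, 0.2]
gripper_width: 0.0243
grasp_force: 0.0
```

Emit:
{"fn": "servo_tool", "kwargs": {"deltas": [{"dx":0,"dy":0,"dz":0,"wx":0,"wy":0,"wz":0,"claw":1},{"dx":0,"dy":0,"dz":0,"wx":0,"wy":0,"wz":0,"claw":1}]}}

```text
time: 30.95
tcp_pos: [0.542, 0.3158, 0.2077]
eef_rot: [0.997, -0.075, 0.001, -0.0]
ft_force: [-0.5, -0.5, 3.9]
gripper_width: 0.0173
grasp_force: 30.0
```

Emit:
{"fn": "servo_tool", "kwargs": {"deltas": [{"dx":0,"dy":0,"dz":2,"wx":0,"wy":0,"wz":0,"claw":1},{"dx":0,"dy":0,"dz":3,"wx":0,"wy":0,"wz":0,"claw":1},{"dx":0,"dy":0,"dz":3,"wx":0,"wy":0,"wz":0,"claw":1},{"dx":-4,"dy":1,"dz":0,"wx":0,"wy":0,"wz":0,"claw":1},{"dx":-4,"dy":1,"dz":0,"wx":0,"wy":0,"wz":0,"claw":1},{"dx":-4,"dy":1,"dz":0,"wx":0,"wy":0,"wz":0,"claw":1},{"dx":-3.2,"dy":0.8,"dz":0,"wx":0,"wy":0,"wz":0,"claw":1},{"dx":0,"dy":0,"dz":0,"wx":0,"wy":0,"wz":0,"claw":1}]}}

```text
time: 31.75
tcp_pos: [0.3848, 0.3537, 0.2863]
eef_rot: [0.997, -0.074, -0.003, 0.002]
ft_force: [0.6, -0.3, -0.5]
gripper_width: 0.0173
grasp_force: 30.0
```

Emit:
{"fn": "servo_tool", "kwargs": {"deltas": [{"dx":0,"dy":0,"dz":0,"wx":0,"wy":0,"wz":0,"claw":1},{"dx":0,"dy":0,"dz":-3,"wx":0,"wy":0,"wz":0,"claw":1},{"dx":0,"dy":0,"dz":-3,"wx":0,"wy":0,"wz":0,"claw":1},{"dx":0,"dy":0,"dz":0,"wx":0,"wy":0,"wz":0,"claw":1},{"dx":0,"dy":0,"dz":-1,"wx":0,"wy":0,"wz":0,"claw":1},{"dx":0,"dy":0,"dz":-0.5,"wx":0,"wy":0,"wz":0,"claw":1},{"dx":0,"dy":0,"dz":0,"wx":0,"wy":0,"wz":0,"claw":1},{"dx":0,"dy":0,"dz":0,"wx":0,"wy":0,"wz":0,"claw":1}]}}

```text
time: 32.55
tcp_pos: [0.3904, 0.3539, 0.2125]
eef_rot: [0.997, -0.075, 0.001, -0.001]
ft_force: [-0.1, 0.1, 1.0]
gripper_width: 0.0173
grasp_force: 30.0
```

Emit:
{"fn": "servo_tool", "kwargs": {"deltas": [{"dx":0,"dy":0,"dz":0,"wx":0,"wy":0,"wz":0,"claw":0},{"dx":0,"dy":0,"dz":0,"wx":0,"wy":0,"wz":0,"claw":0},{"dx":0,"dy":0,"dz":1,"wx":0,"wy":0,"wz":0,"claw":0},{"dx":0,"dy":0,"dz":3,"wx":0,"wy":0,"wz":0,"claw":0},{"dx":0,"dy":0,"dz":4,"wx":0,"wy":0,"wz":0,"claw":-0.3},{"dx":0.7,"dy":-4,"dz":0,"wx":0,"wy":0,"wz":4,"claw":-0.3},{"dx":1,"dy":-4.2,"dz":0,"wx":0,"wy":0,"wz":4,"claw":-0.3},{"dx":1,"dy":-4.2,"dz":0,"wx":0,"wy":0,"wz":0,"claw":-0.3}]}}

```text
time: 33.35
tcp_pos: [0.4166, 0.2289, 0.293]
eef_rot: [1.0, -0.004, 0.001, -0.0]
ft_force: [1.5, 0.8, 0.4]
gripper_width: 0.0559
grasp_force: 0.0
```

Emit:
{"fn": "servo_tool", "kwargs": {"deltas": [{"dx":1,"dy":-4.2,"dz":0,"wx":0,"wy":0,"wz":0,"claw":-0.3},{"dx":1,"dy":-4.2,"dz":0,"wx":0,"wy":0,"wz":0,"claw":-0.3},{"dx":0,"dy":-4,"dz":0,"wx":0,"wy":0,"wz":0,"claw":-0.3},{"dx":0,"dy":0,"dz":0,"wx":0,"wy":0,"wz":0,"claw":-0.3},{"dx":0,"dy":0,"dz":0,"wx":0,"wy":0,"wz":0,"claw":-0.3}]}}

```text
time: 33.85
tcp_pos: [0.4368, 0.105, 0.2922]
eef_rot: [1.0, -0.007, 0.0, -0.0]
ft_force: [-0.6, 0.0, 0.1]
gripper_width: 0.0566
grasp_force: 0.0
```

```bash
python3 - <<'E'
from chk import *
tcp(); find("side",("dauber","pad")); find("top",("dauber","pad"))
E
```

```text
TCP [0.4368 0.105  0.2922] a -0.8
side dauber 0.8 [260. 385.] xy [0.3923 0.3544] grip ang 132 [17. 18.] slab ang 55 [43. 40.] z 0.061 hsv [116.   23.5 107. ]
side dauber 0.73 [201. 366.] xy [0.4984 0.3942] grip ang 135 [15. 17.] slab ang 61 [43. 40.] z 0.744 hsv [ 69. 249. 107.]
side dauber 0.7 [282. 402.] xy [0.3391 0.3548] grip ang 128 [16. 18.] slab ang 47 [42. 41.] z 0.744 hsv [116.  23. 108.]
side pad 0.79 [354. 261.] xy [0.4524 0.0083] grip ang 161 [16. 39.] slab ang 162 [37. 59.] z 0.744 hsv [ 17.  80. 116.]
side pad 0.73 [328. 289.] xy [0.4367 0.1068] grip ang 179 [15. 38.] slab ang 180 [36. 57.] z 0.744 hsv [ 17. 130. 120.]
top dauber 0.78 [148. 334.] xy [0.3382 0.3541] grip ang 91 [15. 17.] slab ang 92 [41. 42.] z 1.224 hsv [111.  21. 104.]
top dauber 0.75 [153. 309.] xy [0.3911 0.3546] grip ang 91 [15. 17.] slab ang 91 [41. 43.] z 1.224 hsv [113.  21. 105.]
top dauber 0.75 [136. 253.] xy [0.4993 0.3945] grip ang 65 [16. 16.] slab ang 90 [42. 43.] z 0.058 hsv [ 66. 160. 122.]
top dauber 0.63 [126. 214.] xy [0.5776 0.4149] grip ang 60 [17. 16.] slab ang 91 [41. 42.] z 1.224 hsv [ 66. 158. 121.]
top pad 0.71 [330. 281.] xy [0.452  0.0033] grip ang 161 [16. 39.] slab ang 1 [55. 28.] z 1.224 hsv [ 90.  27. 112.]
```

Emit:
{"fn": "servo_tool", "kwargs": {"deltas": [{"dx":0,"dy":0.15,"dz":-3,"wx":0,"wy":0,"wz":0,"claw":-0.3},{"dx":0,"dy":0,"dz":-3,"wx":0,"wy":0,"wz":0,"claw":-0.3},{"dx":0,"dy":0,"dz":-2.9,"wx":0,"wy":0,"wz":0,"claw":-0.3},{"dx":0,"dy":0,"dz":0,"wx":0,"wy":0,"wz":0,"claw":1},{"dx":0,"dy":0,"dz":0,"wx":0,"wy":0,"wz":0,"claw":1},{"dx":0,"dy":0,"dz":0,"wx":0,"wy":0,"wz":0,"claw":1},{"dx":0,"dy":0,"dz":0,"wx":0,"wy":0,"wz":0,"claw":1},{"dx":0,"dy":0,"dz":0,"wx":0,"wy":0,"wz":0,"claw":1}]}}

```text
time: 34.95
tcp_pos: [0.437, 0.1073, 0.2038]
eef_rot: [1.0, -0.005, 0.001, -0.0]
ft_force: [0.1, 0.5, 0.4]
gripper_width: 0.0245
grasp_force: 0.0
```

Emit:
{"fn": "servo_tool", "kwargs": {"deltas": [{"dx":0,"dy":0,"dz":0,"wx":0,"wy":0,"wz":0,"claw":1},{"dx":0,"dy":0,"dz":0,"wx":0,"wy":0,"wz":0,"claw":1}]}}

```text
time: 35.15
tcp_pos: [0.4369, 0.1072, 0.2035]
eef_rot: [1.0, -0.006, 0.001, 0.0]
ft_force: [1.6, -0.4, 7.9]
gripper_width: 0.0159
grasp_force: 30.0
```

Emit:
{"fn": "servo_tool", "kwargs": {"deltas": [{"dx":0,"dy":0,"dz":2,"wx":0,"wy":0,"wz":0,"claw":1},{"dx":0,"dy":0,"dz":3,"wx":0,"wy":0,"wz":0,"claw":1},{"dx":0,"dy":-1,"dz":3,"wx":0,"wy":0,"wz":2,"claw":1},{"dx":0,"dy":-4,"dz":0,"wx":0,"wy":0,"wz":0,"claw":1},{"dx":0,"dy":-4,"dz":0,"wx":0,"wy":0,"wz":0,"claw":1},{"dx":0,"dy":-4,"dz":0,"wx":0,"wy":0,"wz":0,"claw":1},{"dx":0,"dy":-4,"dz":0,"wx":0,"wy":0,"wz":0,"claw":1},{"dx":0,"dy":-4,"dz":0,"wx":0,"wy":0,"wz":0,"claw":1}]}}

```text
time: 35.95
tcp_pos: [0.4363, -0.1043, 0.2828]
eef_rot: [1.0, 0.012, 0.0, -0.0]
ft_force: [0.2, 0.2, -0.9]
gripper_width: 0.0157
grasp_force: 30.0
```

Emit:
{"fn": "servo_tool", "kwargs": {"deltas": [{"dx":-1,"dy":-4,"dz":0,"wx":0,"wy":0,"wz":0,"claw":1},{"dx":-1,"dy":-4,"dz":0,"wx":0,"wy":0,"wz":0,"claw":1},{"dx":-1,"dy":-4,"dz":0,"wx":0,"wy":0,"wz":0,"claw":1},{"dx":-1,"dy":-4,"dz":0,"wx":0,"wy":0,"wz":0,"claw":1},{"dx":-1,"dy":-4,"dz":0,"wx":0,"wy":0,"wz":0,"claw":1},{"dx":-1,"dy":-4,"dz":0,"wx":0,"wy":0,"wz":0,"claw":1},{"dx":-0.9,"dy":-3.3,"dz":0,"wx":0,"wy":0,"wz":0,"claw":1},{"dx":0,"dy":0,"dz":0,"wx":0,"wy":0,"wz":0,"claw":1}]}}

```text
time: 36.75
tcp_pos: [0.367, -0.3806, 0.283]
eef_rot: [1.0, 0.009, 0.001, 0.003]
ft_force: [1.1, 0.4, -1.4]
gripper_width: 0.0157
grasp_force: 30.0
```

Emit:
{"fn": "servo_tool", "kwargs": {"deltas": [{"dx":0,"dy":0,"dz":0,"wx":0,"wy":0,"wz":0,"claw":1},{"dx":0,"dy":0,"dz":-3,"wx":0,"wy":0,"wz":0,"claw":1},{"dx":0,"dy":0,"dz":-2,"wx":0,"wy":0,"wz":0,"claw":1},{"dx":0,"dy":0,"dz":0,"wx":0,"wy":0,"wz":0,"claw":1},{"dx":0,"dy":0,"dz":0,"wx":0,"wy":0,"wz":0,"claw":1}]}}

```text
time: 37.25
tcp_pos: [0.368, -0.3744, 0.2327]
eef_rot: [1.0, 0.013, -0.0, -0.001]
ft_force: [-0.8, 0.8, -0.5]
gripper_width: 0.0156
grasp_force: 30.0
```

```bash
python3 - <<'E'
from chk import *
tcp(); p=shot("top");save(p,"top6.png")
E
```

```text
TCP [ 0.368  -0.3744  0.2327] a 1.4
```

View pics/top6.png

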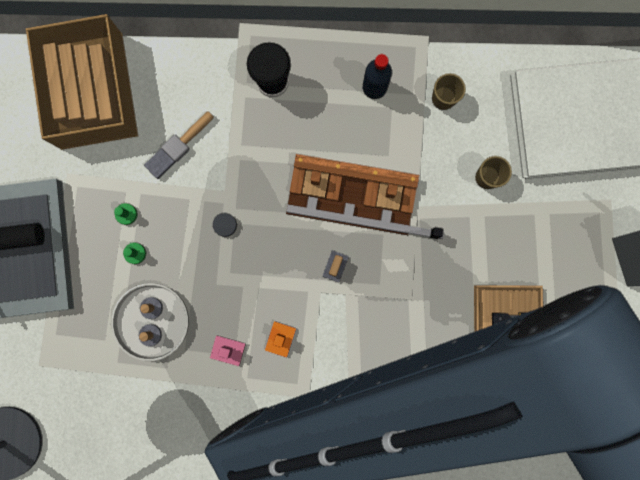

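Emit:
{"fn": "servo_tool", "kwargs": {"deltas": [{"dx":0,"dy":0,"dz":-1.6,"wx":0,"wy":0,"wz":0,"claw":1},{"dx":0,"dy":0,"dz":-0.8,"wx":0,"wy":0,"wz":0,"claw":1},{"dx":0,"dy":0,"dz":0,"wx":0,"wy":0,"wz":0,"claw":1},{"dx":0,"dy":0,"dz":0,"wx":0,"wy":0,"wz":0,"claw":0},{"dx":0,"dy":0,"dz":0,"wx":0,"wy":0,"wz":0,"claw":0},{"dx":0,"dy":0,"dz":1,"wx":0,"wy":0,"wz":0,"claw":0},{"dx":0,"dy":0,"dz":3,"wx":0,"wy":0,"wz":0,"claw":0},{"dx":0,"dy":0,"dz":4,"wx":0,"wy":0,"wz":0,"claw":-0.3}]}}

```text
time: 38.1
tcp_pos: [0.3673, -0.3752, 0.2889]
eef_rot: [1.0, 0.012, -0.001, -0.002]
ft_force: [0.3, 0.2, 0.5]
gripper_width: 0.0445
grasp_force: 0.0
```

```bash
python3 - <<'E'
from chk import *
tcp(); find("side",("pad",)); find("top",("pad",))
E
```

```text
TCP [ 0.3673 -0.3752  0.2889] a 1.4
side pad 0.85 [346. 253.] xy [ 0.4836 -0.0075] grip ang 158 [15. 40.] slab ang 160 [38. 58.] z 0.052 hsv [17. 77. 93.]
side pad 0.44 [303. 223.] xy [ 0.5524 -0.2008] grip ang 83 [18. 17.] slab ang 82 [318. 121.] z 0.744 hsv [ 13.  175.5  97. ]
top pad 0.95 [336. 267.] xy [ 0.4823 -0.0068] grip ang 161 [16. 39.] slab ang 161 [36. 56.] z 1.224 hsv [108.  23.  93.]
```

Emit:
{"fn": "servo_tool", "kwargs": {"deltas": [{"dx":1.3,"dy":4,"dz":0,"wx":0,"wy":0,"wz":-3,"claw":-0.3},{"dx":1.3,"dy":4,"dz":0,"wx":0,"wy":0,"wz":-3,"claw":-0.3},{"dx":1.3,"dy":4,"dz":0,"wx":0,"wy":0,"wz":-3,"claw":-0.3},{"dx":1.3,"dy":4,"dz":0,"wx":0,"wy":0,"wz":-3,"claw":-0.3},{"dx":1.3,"dy":4,"dz":0,"wx":0,"wy":0,"wz":-3,"claw":-0.3},{"dx":1.3,"dy":4,"dz":0,"wx":0,"wy":0,"wz":-3,"claw":-0.3},{"dx":1.3,"dy":4,"dz":0,"wx":0,"wy":0,"wz":-3,"claw":-0.3},{"dx":1.2,"dy":4,"dz":0,"wx":0,"wy":0,"wz":0,"claw":-0.3}]}}

```text
time: 39.1
tcp_pos: [0.4705, -0.054, 0.2877]
eef_rot: [0.985, -0.171, -0.001, -0.0]
ft_force: [0.2, -1.1, -0.0]
gripper_width: 0.0569
grasp_force: 0.0
```

Emit:
{"fn": "servo_tool", "kwargs": {"deltas": [{"dx":1.2,"dy":4.7,"dz":0,"wx":0,"wy":0,"wz":0,"claw":-0.3},{"dx":0,"dy":0,"dz":0,"wx":0,"wy":0,"wz":0,"claw":-0.3},{"dx":0,"dy":0,"dz":-3,"wx":0,"wy":0,"wz":0,"claw":-0.3},{"dx":0,"dy":0,"dz":0,"wx":0,"wy":0,"wz":0,"claw":-0.3},{"dx":0,"dy":0,"dz":0,"wx":0,"wy":0,"wz":0,"claw":-0.3}]}}

```text
time: 39.6
tcp_pos: [0.4821, -0.0092, 0.2579]
eef_rot: [0.985, -0.171, -0.002, -0.0]
ft_force: [0.2, 0.0, -0.5]
gripper_width: 0.0564
grasp_force: 0.0
```

Emit:
{"fn": "servo_tool", "kwargs": {"deltas": [{"dx":0.1,"dy":0.2,"dz":-2.7,"wx":0,"wy":0,"wz":0,"claw":-0.3},{"dx":0,"dy":0,"dz":-2.7,"wx":0,"wy":0,"wz":0,"claw":-0.3},{"dx":0,"dy":0,"dz":0,"wx":0,"wy":0,"wz":0,"claw":1},{"dx":0,"dy":0,"dz":0,"wx":0,"wy":0,"wz":0,"claw":1},{"dx":0,"dy":0,"dz":0,"wx":0,"wy":0,"wz":0,"claw":1},{"dx":0,"dy":0,"dz":0,"wx":0,"wy":0,"wz":0,"claw":1},{"dx":0,"dy":0,"dz":0,"wx":0,"wy":0,"wz":0,"claw":1},{"dx":0,"dy":0,"dz":0,"wx":0,"wy":0,"wz":0,"claw":1}]}}

```text
time: 40.4
tcp_pos: [0.4839, -0.0068, 0.2054]
eef_rot: [0.985, -0.17, 0.001, 0.0]
ft_force: [-0.6, -0.7, -0.2]
gripper_width: 0.0165
grasp_force: 0.4
```

Emit:
{"fn": "servo_tool", "kwargs": {"deltas": [{"dx":0,"dy":0,"dz":0,"wx":0,"wy":0,"wz":0,"claw":1},{"dx":0,"dy":0,"dz":0,"wx":0,"wy":0,"wz":0,"claw":1}]}}

```text
time: 40.6
tcp_pos: [0.4839, -0.0068, 0.2053]
eef_rot: [0.985, -0.17, 0.001, 0.0]
ft_force: [-0.4, -1.0, 7.1]
gripper_width: 0.0158
grasp_force: 30.0
```

Emit:
{"fn": "servo_tool", "kwargs": {"deltas": [{"dx":0,"dy":0,"dz":2,"wx":0,"wy":0,"wz":0,"claw":1},{"dx":0,"dy":0,"dz":3,"wx":0,"wy":0,"wz":0,"claw":1},{"dx":0,"dy":-1.4,"dz":3,"wx":0,"wy":0,"wz":2.9,"claw":1},{"dx":-1,"dy":-4,"dz":0,"wx":0,"wy":0,"wz":3,"claw":1},{"dx":-1,"dy":-4,"dz":0,"wx":0,"wy":0,"wz":3,"claw":1},{"dx":-1,"dy":-4,"dz":0,"wx":0,"wy":0,"wz":3,"claw":1},{"dx":-2,"dy":-4,"dz":0,"wx":0,"wy":0,"wz":3,"claw":1},{"dx":-2,"dy":-4,"dz":0,"wx":0,"wy":0,"wz":3,"claw":1}]}}

```text
time: 41.4
tcp_pos: [0.413, -0.2221, 0.2846]
eef_rot: [1.0, -0.014, 0.0, -0.0]
ft_force: [0.4, -0.3, -0.8]
gripper_width: 0.0158
grasp_force: 30.0
```

Emit:
{"fn": "servo_tool", "kwargs": {"deltas": [{"dx":-2,"dy":-4,"dz":0,"wx":0,"wy":0,"wz":3,"claw":1},{"dx":-2,"dy":-4,"dz":0,"wx":0,"wy":0,"wz":0,"claw":1},{"dx":-0.6,"dy":-2,"dz":0,"wx":0,"wy":0,"wz":0,"claw":1},{"dx":0,"dy":0,"dz":0,"wx":0,"wy":0,"wz":0,"claw":1},{"dx":0,"dy":0,"dz":-3,"wx":0,"wy":0,"wz":0,"claw":1},{"dx":0,"dy":0,"dz":-2,"wx":0,"wy":0,"wz":0,"claw":1},{"dx":0,"dy":0,"dz":0,"wx":0,"wy":0,"wz":0,"claw":1},{"dx":0,"dy":0,"dz":0,"wx":0,"wy":0,"wz":0,"claw":1}]}}

```text
time: 42.2
tcp_pos: [0.3679, -0.3198, 0.2346]
eef_rot: [1.0, 0.012, -0.0, -0.001]
ft_force: [0.3, -0.6, -1.0]
gripper_width: 0.0156
grasp_force: 30.0
```

Lower 2.4 cm, release, retreat up and clear of both cameras' views.

Emit:
{"fn": "servo_tool", "kwargs": {"deltas": [{"dx":0,"dy":0,"dz":-1.6,"wx":0,"wy":0,"wz":0,"claw":1},{"dx":0,"dy":0,"dz":-0.8,"wx":0,"wy":0,"wz":0,"claw":1},{"dx":0,"dy":0,"dz":0,"wx":0,"wy":0,"wz":0,"claw":1},{"dx":0,"dy":0,"dz":0,"wx":0,"wy":0,"wz":0,"claw":0},{"dx":0,"dy":0,"dz":0,"wx":0,"wy":0,"wz":0,"claw":0},{"dx":0,"dy":0,"dz":1,"wx":0,"wy":0,"wz":0,"claw":0},{"dx":0,"dy":0,"dz":3,"wx":0,"wy":0,"wz":0,"claw":0},{"dx":0,"dy":0,"dz":5,"wx":0,"wy":0,"wz":0,"claw":0}]}}

```text
time: 43.0
tcp_pos: [0.3671, -0.3201, 0.3004]
eef_rot: [1.0, 0.011, -0.002, -0.003]
ft_force: [0.1, -0.0, -0.0]
gripper_width: 0.0419
grasp_force: 0.0
```

Emit:
{"fn": "servo_tool", "kwargs": {"deltas": [{"dx":-2.5,"dy":-4,"dz":1,"wx":0,"wy":0,"wz":0,"claw":0},{"dx":-2.5,"dy":-4,"dz":1,"wx":0,"wy":0,"wz":0,"claw":0},{"dx":-2.5,"dy":-4,"dz":1,"wx":0,"wy":0,"wz":0,"claw":0},{"dx":-2.5,"dy":-4,"dz":1,"wx":0,"wy":0,"wz":0,"claw":0},{"dx":-2.5,"dy":-4,"dz":1,"wx":0,"wy":0,"wz":0,"claw":0},{"dx":-2.5,"dy":-4,"dz":1,"wx":0,"wy":0,"wz":0,"claw":0},{"dx":-2.5,"dy":-3,"dz":1,"wx":0,"wy":0,"wz":0,"claw":0},{"dx":0,"dy":0,"dz":0,"wx":0,"wy":0,"wz":0,"claw":0}]}}

```text
time: 43.8
tcp_pos: [0.1892, -0.5951, 0.3737]
eef_rot: [1.0, 0.008, -0.0, 0.005]
ft_force: [0.1, -0.6, 0.6]
gripper_width: 0.0431
grasp_force: 0.0
```

```bash
python3 - <<'E'
from chk import *
tcp(); homes(); find("side"); p=find("top"); save(p,"top7.png")
E
```

```text
TCP [ 0.1892 -0.5951  0.3737] a 1.0
top bay 0 82 grip top centre -0.0001 0.0018 angle 3.4544944763183594
top bay 2 87 grip top centre 0.0002 0.0009 angle 6.990279674530029
top knob 0.0013133823591949256
side bay 0 37 grip top centre -0.0001 0.0026 angle 0.6299734115600586
side bay 2 47 grip top centre 0.0006 0.0018 angle 88.10816192626953
side knob 0.0033810188896575277
side block 0.92 [325. 200.] xy [ 0.63   -0.1107] grip ang 83 [21. 19.] slab ang 82 [62. 52.] z 0.744 hsv [ 15.  149.5  98. ]
side block 0.92 [373. 311.] xy [0.3378 0.0979] grip ang 165 [19. 20.] slab ang 165 [48. 61.] z 0.744 hsv [ 13. 255. 160.]
side block 0.66 [259. 385.] xy [0.3921 0.3551] grip ang 130 [17. 17.] slab ang 121 [42. 63.] z 0.744 hsv [113.   23.   92.5]
side block 0.65 [349. 351.] xy [0.3113 0.2022] grip ang 84 [19. 18.] slab ang 76 [61. 47.] z 0.744 hsv [170. 129. 158.]
side block 0.62 [278. 230.] xy [0.6533 0.0375] grip ang 178 [17. 20.] slab ang 161 [47. 53.] z 0.744 hsv [ 15. 142. 100.]
side dauber 0.83 [201. 369.] xy [0.4991 0.3945] grip ang 48 [17. 16.] slab ang 58 [43. 41.] z 0.056 hsv [ 69. 253
[... 863 characters left out ...]
r 0.9 [129. 213.] xy [0.5776 0.4142] grip ang 152 [15. 16.] slab ang 168 [39. 40.] z 1.224 hsv [ 67. 165. 107.]
top dauber 0.75 [148. 333.] xy [0.3382 0.3546] grip ang 90 [19. 15.] slab ang 17 [41. 41.] z 1.224 hsv [113.  22.  91.]
top dauber 0.62 [151. 306.] xy [0.3911 0.3548] grip ang 68 [17. 16.] slab ang 80 [43. 39.] z 1.224 hsv [111.  22.  91.]
top pad 0.97 [522. 329.] xy [ 0.3675 -0.3734] grip ang 2 [38. 16.] slab ang 2 [53. 37.] z 1.224 hsv [17. 90. 87.]
top pad 0.89 [493. 331.] xy [ 0.3671 -0.3189] grip ang 1 [40. 17.] slab ang 180 [40. 56.] z 1.224 hsv [17. 82. 86.]
top pad 0.36 [316. 181.] xy [0.6462 0.0356] grip ang 109 [ 7. 18.] slab ang 171 [46. 49.] z 1.224 hsv [ 16. 120. 124.]
```

View pics/top7.png

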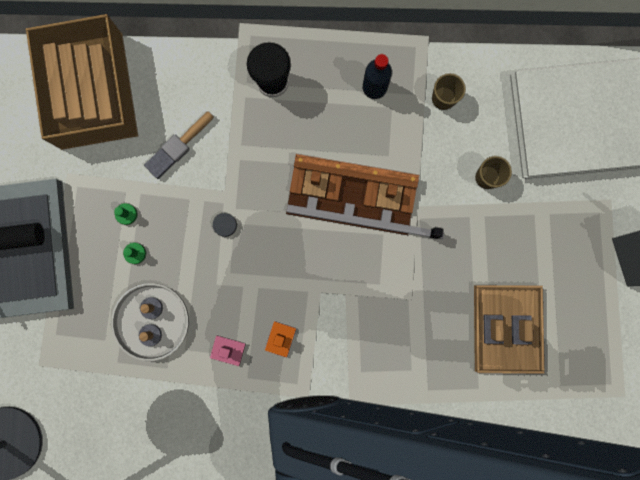

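```bash
python3 -c "
from bench import ctrl
print(ctrl.sign_off())"
```

```text
the job is handed in; nothing more can be done
None
```

I packed the table and handed the job in; in the last camera pictures both blocks are home with the bar shut, both daubers are in the dish, both pads are in the tray, and the bystanders and look-alikes show no sign of having moved (no verdict came back).

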